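Burn-in check of RF modules

TASK

Seat every RF module lying on the bench fully down in the nest of its own shape on the burn-in rig, and only then turn the rotary switch clockwise past its click to RUN. With the rig running, take the infrared thermometer, aim its lens at the black measuring dot on the heat sink from about 10 cm and hold it steady there for two seconds. Finish by laying the thermometer back in its cradle, lens the same way as before, and turning the switch back past its click to OFF, with all modules still seated and the other things on the bench left where they are.

Things in the scene. Friction and masses are not known exactly. Their poses are not given: they have to be found in the camera images.
- filter: RF module, long aluminium box 100 x 36 x 34 mm with two brass connectors and four tuning screws on top (connectors stand 9 mm above the top). Loose, about 0.25 kg; may be absent. Origin: centre of the underside; z up, x along its long side.
- oscillator: RF module, blue oblong box 80 x 50 x 34 mm with one brass connector and a paper label on top (connectors stand 9 mm above the top). Loose, about 0.25 kg; may be absent. Origin: centre of the underside; z up, x along its long side.
- amplifier: RF module, black square box 60 x 60 x 34 mm with short cooling fins and one brass connector on top (connectors stand 9 mm above the top). Loose, about 0.25 kg; may be absent. Origin: centre of the underside; z up, x along its long side.
- circulator: RF module, round brass disc, diameter 66 mm, 34 mm high, steel lid and three copper connectors on top (connectors stand 9 mm above the top). Loose, about 0.25 kg; may be absent. Origin: centre of the underside; z up, x along its long side.
- nest_filter: Slate nest insert for the filter, on the rig, fixed: plate 124 (x) x 92 (y) x 16 mm with a central pocket, 104 x 40 mm oblong, long side along the insert's x, 10 mm deep, chamfered (2 mm play all round). Origin: centre of the underside; pocket floor at z = +6 mm, top at +16; a seated module's origin is at (0, 0, 6) mm. The 4 inserts form a 2 x 2 block, pitch 128 (x) by 96 mm (y); order varies.
- nest_oscillator: Slate nest insert for the oscillator, on the rig, fixed: plate 124 (x) x 92 (y) x 16 mm with a central pocket, 84 x 54 mm oblong, long side along the insert's x, 10 mm deep, chamfered (2 mm play all round). Origin: centre of the underside; pocket floor at z = +6 mm, top at +16; a seated module's origin is at (0, 0, 6) mm. The 4 inserts form a 2 x 2 block, pitch 128 (x) by 96 mm (y); order varies.
- nest_amplifier: Slate nest insert for the amplifier, on the rig, fixed: plate 124 (x) x 92 (y) x 16 mm with a central pocket, 64 x 64 mm square, 10 mm deep, chamfered (2 mm play all round). Origin: centre of the underside; pocket floor at z = +6 mm, top at +16; a seated module's origin is at (0, 0, 6) mm. The 4 inserts form a 2 x 2 block, pitch 128 (x) by 96 mm (y); order varies.
- nest_circulator: Slate nest insert for the circulator, on the rig, fixed: plate 124 (x) x 92 (y) x 16 mm with a central pocket, round, diameter 70 mm, 10 mm deep, chamfered (2 mm play all round). Origin: centre of the underside; pocket floor at z = +6 mm, top at +16; a seated module's origin is at (0, 0, 6) mm. The 4 inserts form a 2 x 2 block, pitch 128 (x) by 96 mm (y); order varies.
- rig: Burn-in rig, fixed. Base plate 290 x 316 x 12 mm, x -145..145, y -110..206 mm in its frame; origin on the bench under the middle of the nests. On its +y side a grey console (x -135..31, y 112..204, top 41 mm above the bench) with the rotary switch, and behind it (x 60..153) a black finned heat sink, 125 mm high, its bright front bevel looking to -x and up at 45 degrees, bearing the dot.
- switch (a joint): Rotary switch on the console, angle in rad, growing clockwise seen from above. 0 = OFF (pointer at the white mark), 1.05 = RUN (green mark), a stop at each. A snap spring holds it there and resists a turn with up to about 0.12 N m until half way (0.52), then throws it over to the other stop with a click.
- switch_grip (a point): Middle of the switch's grip bar, on its vertical axis, 58.5 mm above the bench. The black bar is 52 long, 14 thick and 25 mm high (46 to 71 mm above the bench) on a 56 mm disc; this point's x axis runs along the bar, away from its white pointer, and turns with it (parallel to the rig's x axis at OFF).
- dot (a point): Centre of the black measuring dot, diameter 36 mm, with a thin white rim, on the heat sink's 45-degree face, 100 mm above the bench, at (85, 158) mm in the rig's frame. Axes as the rig's.
- cradle: Blue cradle, fixed: foot 140 x 70 x 6 mm and two U-shaped saddles, each 16 mm long, at x = -45 and +45 mm (74 mm free between them), seat 30 mm above the bench, side cheeks to 48 mm, 46 mm apart inside. Origin: centre of the underside; x along the trough.
- thermometer: Infrared thermometer, yellow bar with a black middle, 165 x 38 x 28 mm, 0.16 kg, loose; at first in the cradle, lens to the cradle's +x, axes parallel to the cradle's. Always on; it measures where its x axis points. Origin: centre of the underside (centre of mass 14 mm above it).
- lens (a point): Centre of the thermometer's lens, at (82.5, 0, 14) mm in the thermometer's frame, same axes: it looks along +x. It reads a spot 50 to 150 mm ahead and needs about 1.5 s held still on it.
- board: Bystander: green circuit board on four standoffs, 100 x 70 x 24 mm. Loose, to be left alone. Origin at its underside.
- screwdriver: Bystander: screwdriver, 170 mm. Loose, to be left alone. Origin at its underside.
- wrench: Bystander: small torque wrench, 150 mm. Loose, to be left alone. Origin at its underside.
- cleaner: Bystander: white cleaner bottle with red cap, diameter 54, 130 mm high. Loose, to be left alone. Origin at its underside.
- jar: Bystander: glass jar with black lid, diameter 60, 55 mm high. Loose, to be left alone. Origin at its underside.
- tape: Bystander: roll of amber tape, diameter 90, 25 mm high. Loose, to be left alone. Origin at its underside.
- caliper: Bystander: caliper, 150 mm. Loose, to be left alone. Origin at its underside.
There are look-alikes about, which are no part of the job. There is more than one size of the thermometer; the one meant has the size given above. Of the things that look like the oscillator, the smaller one is meant.

How it is judged:
By the outcome, as a careful person would: the job done as asked, in the order asked, and still so for the second after the job is handed in, with the robot touching nothing.
Of filter, oscillator, amplifier, circulator only 2 to 4 are there at a start; the rules pass over those that are not, and their reading is None.
At some moment in a run one of filter, oscillator, amplifier, circulator may be knocked a few centimetres aside while the robot is not near it.
Once in a run the grip may slacken for a moment while it holds something.
It also fails if it takes over 210 s, if anything falls off the work surface, if the arm or the gripper's body presses on something with over 40 N, if the wrist force passes 120 N, or if a joint passes its speed limit or range.

ROBOT

A 6-joint arm with a two-finger parallel gripper is mounted at the origin on the work surface. World frame = base frame: x ahead of the robot, y to its left, z up, the work surface at z = 0. Lengths are in m, angles in rad, forces in N, time in s.
With the tool pointing down it reaches from about 0.25 to 0.725 m from the base axis. Payload 4 kg.
Tool frame: the origin (TCP) lies on the centre line of the jaws, within the pads' length; the fingertips stand 22 mm ahead of it and the grasp point (between the pads) lies 3 mm ahead of it (bot.tip_reach is the distance from the TCP to the fingertips, in m); z points along the fingers, y is the line along which they close (so a half turn about z gives the same grasp; the last joint's range is limited). The gripper opens to 85 mm and grips with 20 to 120 N. Pads are 22 mm wide; open, the fingers measure 114 mm over their backs; the gripper's body (76 mm by 85 mm) begins 54 mm behind the grasp point. The pads swing forward as they close: fully open they stand 13 mm farther back than shut.
Start: joints at [-1.309, 0.241, 0.005, 1.335, 0, 1.571], TCP at [0.129, -0.483, 0.253] pointing down, gripper open.
Joint ranges: [-2.72, 2.72], [-1.05, 1.87], [-1.09, 1.28], [-1.99, 2.15], [-1.42, 1.44], [-3.14, 3.14]. Speed limits (rad/s): [2.79, 2.79, 3.14, 3.14, 3.14, 3.14].

INTERFACE

Orientations are given as a unit quaternion [x, y, z, w].
In Python, from workcell import bot gives the robot as it stands. The module is installed in compiled form; this text tells all that it offers.
- The arm moves only by the tool apply_moves, never from a script. Its argument "commands" is a list of rows, each a list of 4 numbers: the shift along the tool's x, y, z scaled (see below), then the turn about the tool's z scaled (see below). In form: [[tx, ty, tz, roll], ...]. A call has exactly 5 rows; each row shifts and turns the commanded pose from where the row before left it, along the tool's axes as they then stand; what a row does not reach is not made up. The controller multiplies each number of a shift by 20 mm and each number of a turn by 60 degrees. A row lasts 1/12 s, in which the tool goes at most 41.7 mm and 7.16 degrees, less where a joint would pass 70% of its speed; a pose out of reach is approached as far as the arm can. A call with a number of a shift or a turn outside -1 to 1 is refused whole. A call with a gripper value outside its range is refused whole. "claw" is the closure, from 0 (fully open) to 1 (shut), set as the call begins (left out, the last holds). The fingers move at their own pace and stop on an object; the grip force is fixed at half the most. Time passes only in rows, so rows that do not move let the fingers close, or fill a call up. It gives the time, the measured TCP pose, the force, the opening and the grip force at its end, in the units of the state.
- bot.get_obs(): the state, without advancing time (a new reading comes with each control period).
- bot.camera(name): name is "scene" or "top" or "wrist"; returns a dict with "image" (480x640x3 uint8, blue, green, red), "camera_matrix" (3x3 intrinsics, pixels), "k1" (the pictures are not rectified: a ray, as slopes to the right and down, at radius r is drawn at 1 + k1 r^2 times it, then the intrinsics apply), "R" (3x3) and "t" (3): a world point X has camera coordinates R X + t. Camera axes: x right, y down, z forward; pixel columns grow to the right and rows downward; lengths in m; the calibration is good to about 2 mm. A picture is of the moment at which its call begins. There is no depth.
- bot.job_done(): hands the job in; it is judged then, once.
The state is a dict: "clock": time; "joint_pos": joint angles; "joint_vel": joint speeds; "tau": joint torques, N m; "eef_pos": TCP position; "tool_rot": TCP orientation; "ft_force": force on the tool from outside, world axes, zero at the start; "ft_torque": the same for the moment, N m; "grip_width": finger opening in m; "grasp_force": force on a finger pad.
Only numpy, scipy, OpenCV 4.12 (cv2) and the standard library are available. Lean on these libraries where they do the work, as an engineer would, in place of code of your own. Each camera call takes 0.05 s, during which the arm holds its last target. There are 200 camera calls.

## Working session

There is one attempt and no reset: what is moved stays moved. The work goes in short steps, Python scripts to look and compute and a tool call to move; the robot and the scene stay as the last step left them, time stands still between calls to the robot, and variables do not carry over. Pictures are saved under pics/ and viewed, at most 14 in all, crops included, and the job is handed in when it is done.

Besides the shell and the picture viewer there is one more tool, called after "Call:" by a JSON object that holds its "method" and its "body". apply_moves: Moves the arm, as the interface text tells. Shifts and turns lie within -1 to 1; 1 stands for 20 mm of shift or 60 degrees of turn. Its arguments: {"type":"object","properties":{"commands":{"type":"array","items":{"type":"array","items":{"type":"number","minimum":-1,"maximum":1}}},"claw":{"type":"number"}},"required":["commands"]}

```bash
mkdir -p pics
cat > h.py <<'E'
import numpy as np, cv2
from workcell import bot
def cam(n,save=None):
    c=bot.camera(n); 
    if save: cv2.imwrite('pics/'+save+'.png',c['image']); np.savez('pics/'+save+'.npz',**{k:np.array(v) for k,v in c.items() if k!='image'})
    return c
def load(s): return dict(np.load('pics/'+s+'.npz'))
def ray(c,u,v):
    K=np.array(c['camera_matrix']);k=float(c['k1']);d=np.array([(u-K[0,2])/K[0,0],(v-K[1,2])/K[1,1]]);s=d.copy()
    for _ in range(20): s=d/(1+k*(s@s))
    R=np.array(c['R']);t=np.array(c['t']);o=-R.T@t;w=R.T@np.array([s[0],s[1],1]);return o,w/np.linalg.norm(w)
def at(c,u,v,z):
    o,w=ray(c,u,v);return (o+w*(z-o[2])/w[2]).round(4)
def tri(*obs):
    A=0;b=0
    for c,u,v in obs:
        o,w=ray(c,u,v);P=np.eye(3)-np.outer(w,w);A=A+P;b=b+P@o
    return np.linalg.solve(A,b).round(4)
def proj(c,X):
    K=np.array(c['camera_matrix']);p=np.array(c['R'])@np.array(X)+np.array(c['t']);s=p[:2]/p[2];s=s*(1+float(c['k1'])*(s@s));return (K[:2,:2]@s+K[:2,2]).round(1)
E
python3 - <<'E'
from h import *
for n in('scene','top','wrist'):
    c=cam(n,n+'0');print(n,np.array(c['camera_matrix']).tolist(),c['k1'],(-np.array(c['R']).T@c['t']).round(3),np.array(c['R']).round(3).tolist())
o=bot.get_obs();print(o)
E
```

```text
scene [[581.8460698682388, 0.0, 320.33418978626094], [0.0, 581.8460698682388, 234.36234575969712], [0.0, 0.0, 1.0]] -0.03891937570567119 [ 1.124 -0.647  1.296] [[0.755, 0.656, -0.005], [0.528, -0.612, -0.59], [-0.39, 0.442, -0.808]]
top [[520.0323105617963, 0.0, 326.6314280357259], [0.0, 520.0323105617963, 235.98774858017043], [0.0, 0.0, 1.0]] -0.02450128189167524 [ 0.234 -0.013  1.595] [[0.025, -1.0, -0.019], [-0.981, -0.021, -0.193], [0.192, 0.023, -0.981]]
wrist [[369.002174187949, 0.0, 314.6663990556101], [0.0, 369.002174187949, 233.1728941590476], [0.0, 0.0, 1.0]] -0.03664406029252165 [ 0.195 -0.466  0.373] [[0.26, -0.966, -0.003], [-0.93, -0.251, 0.269], [-0.261, -0.068, -0.963]]
{'clock': 0.15, 'joint_pos': array([-1.30897541e+00,  2.41239469e-01,  3.99995233e-03,  1.33518168e+00,
       -3.71125224e-05,  1.57081752e+00]), 'joint_vel': array([ 7.65071284e-04, -2.39609606e-03,  5.10581270e-03,  1.43102920e-04,
        5.95900295e-04, -7.14762625e-06]), 'tau': array([ 4.24101845e-04, -3.72635615e+01,  2.52638358e+01,  1.23976870e-02,
        3.45068008e-05, -8.92657255e-06]), 'eef_pos': array([ 0.12929268, -0.48252567,  0.25260478]), 'tool_rot': array([ 9.91444510e-01,  1.30526332e-01, -1.24458802e-04, -8.03060520e-04]), 'ft_force': array([0.01270872, 0.31459957, 0.57566137]), 'ft_torque': array([ 0.07272567, -0.02509619, -0.0483437 ]), 'grasp_force': 0.0, 'grip_width': 0.08548760480244717}
```

View pics/top0.png

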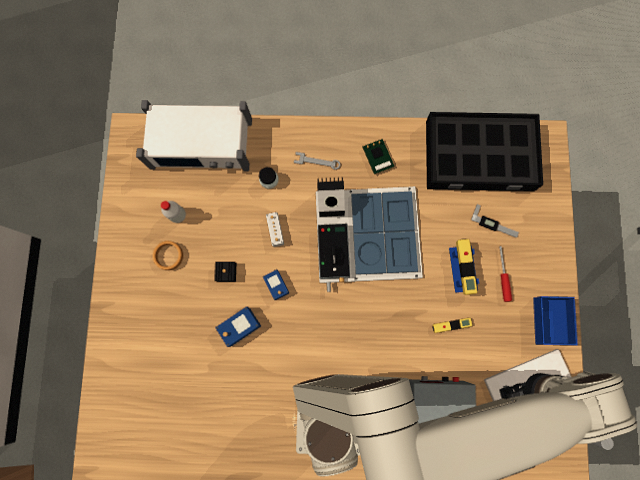

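View pics/scene0.png

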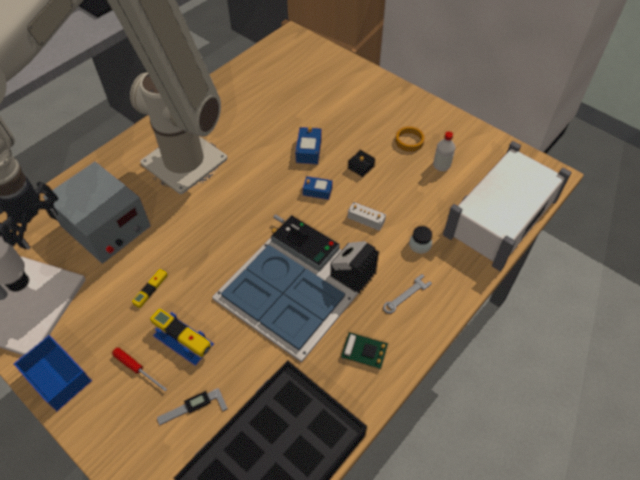

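The top picture shows these candidates:
- **Oscillator:** the small blue box at (276,285). The large blue box at (238,327) is the decoy.
- **Thermometer:** the large one in the cradle at (464,267). The small one at (453,325) is the decoy.
- **Filter:** (275,230).
- **Amplifier:** (226,271).
- **Circulator:** not visible. The ring at (168,256) is the tape.

Next I'll check these in enlarged crops.

Run:
```python
from h import *
a=cv2.imread('pics/top0.png');b=cv2.imread('pics/scene0.png')
cv2.imwrite('pics/c1.png',cv2.resize(a[170:350,200:440],(800,600),interpolation=cv2.INTER_CUBIC))
cv2.imwrite('pics/c2.png',cv2.resize(b[135:360,210:510],(800,600),interpolation=cv2.INTER_CUBIC))
m=np.vstack([cv2.resize(a[225:305,430:530],(600,480)[:2],interpolation=cv2.INTER_CUBIC)[:300*2]])
m=np.hstack([cv2.resize(a[230:305,430:500],(400,429),interpolation=cv2.INTER_CUBIC),cv2.resize(b[300:375,140:210],(400,429),interpolation=cv2.INTER_CUBIC)])
cv2.imwrite('pics/c3.png',m)
```

```text
(no output)
```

View pics/c1.png

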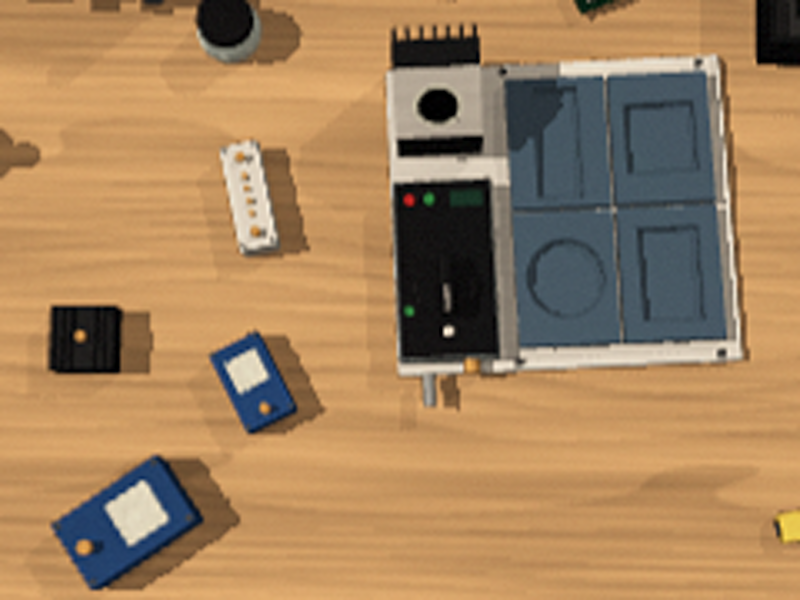

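View pics/c2.png

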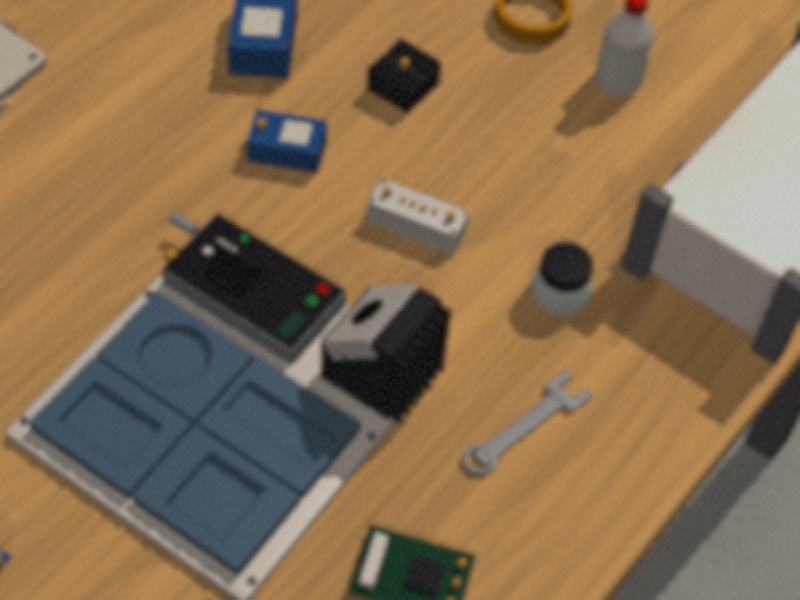

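View pics/c3.png

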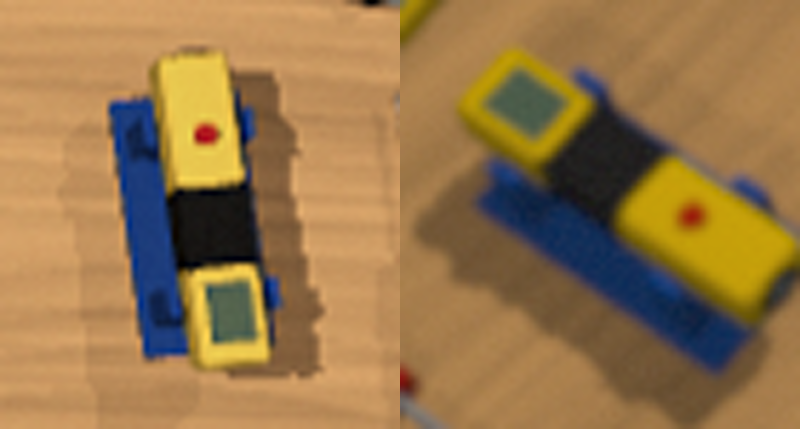

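Both decoys are ruled out by size. In c1 the nests are filter (558,143), amplifier (661,138), circulator (567,279) and oscillator (670,272), and the circulator module is absent. Next I'll triangulate coarse positions.

Run:
```python
from h import *
T=load('top0');S=load('scene0')
P={'filtA':((240,157),(386,190)),'filtB':((256,231),(450,217)),'oscConn':((265,408),(262,124)),'oscLab':((247,371),(296,132)),'ampConn':((80,336),(404,61)),'dot':((438,105),(367,310)),'circNest':((567,279),(176,352)),'plateFarRight':((722,57),(245,597)),'plateNearRight':((746,358),(10,433)),'whiteMark':((448,331),(208,250))}
for k,(a,b) in P.items():
    print(k,tri((T,a[0]*.3+200,a[1]*.3+170),(S,b[0]*.375+210,b[1]*.375+135)))
# thermometer: c3 top scale 70/400, offset(430,230); scene offset(140,300)
for k,a,b in [('button',(206,135),(690,215)),('screen',(232,310),(525,102))]:
    s=.175;print(k,tri((T,a[0]*s+430,a[1]*s+230),(S,(b[0]-400)*s+140,b[1]*s+300)))
```

```text
filtA [0.5649 0.1645 0.0956]
filtB [ 0.5569  0.205  -0.0188]
oscConn [0.365  0.1618 0.0359]
oscLab [0.3982 0.1797 0.0321]
ampConn [0.4254 0.3318 0.0399]
dot [0.632  0.0116 0.1015]
circNest [ 0.4909 -0.1078  0.0263]
plateFarRight [ 0.7089 -0.2517  0.0152]
plateNearRight [ 0.4247 -0.2721  0.009 ]
whiteMark [ 0.4379 -0.0015  0.0387]
button [ 0.4914 -0.3934  0.0567]
screen [ 0.4    -0.4043  0.0573]
```

Call:
{"method": "apply_moves", "body": {"commands": [[0.755,-0.942,-0.083,0],[0.755,-0.942,-0.083,0],[0.755,-0.942,-0.083,0],[0.755,-0.942,-0.083,0],[0.755,-0.942,-0.083,0]]}}

```text
clock: 0.57
eef_pos: [0.1781, -0.3712, 0.2613]
tool_rot: [0.991, 0.13, -0.0, -0.0]
ft_force: [0.4, -0.0, -0.1]
grip_width: 0.0854
grasp_force: 0.0
```

Call:
{"method": "apply_moves", "body": {"commands": [[0.755,-0.942,-0.083,0],[0.755,-0.942,-0.083,0],[0.755,-0.942,-0.083,0],[0.755,-0.942,-0.083,0],[0.755,-0.942,-0.083,0]]}}

```text
clock: 0.98
eef_pos: [0.2266, -0.2606, 0.2698]
tool_rot: [0.991, 0.13, -0.0, -0.0]
ft_force: [0.2, 0.0, -0.2]
grip_width: 0.0853
grasp_force: 0.0
```

Call:
{"method": "apply_moves", "body": {"commands": [[0.755,-0.942,-0.083,0],[0.755,-0.942,-0.083,0],[0.755,-0.942,-0.083,0],[0.755,-0.942,-0.083,0],[0.755,-0.942,-0.083,0]]}}

```text
clock: 1.4
eef_pos: [0.2751, -0.1502, 0.2782]
tool_rot: [0.991, 0.13, -0.0, -0.0]
ft_force: [1.0, -0.1, 0.0]
grip_width: 0.0854
grasp_force: 0.0
```

Call:
{"method": "apply_moves", "body": {"commands": [[0.755,-0.942,-0.083,0],[0.755,-0.942,-0.083,0],[0.755,-0.942,-0.083,0],[0.755,-0.942,-0.083,0],[0.755,-0.942,-0.083,0]]}}

```text
clock: 1.82
eef_pos: [0.3237, -0.0396, 0.2865]
tool_rot: [0.991, 0.131, -0.0, 0.0]
ft_force: [0.8, -0.3, 0.0]
grip_width: 0.0855
grasp_force: 0.0
```

Run:
```python
from h import *
cam('wrist','w1'); o=bot.get_obs();print(o['clock'],o['eef_pos'],o['tool_rot'])
```

```text
1.8667 [ 0.32535142 -0.03694675  0.28678655] [ 0.99120078  0.13235539  0.00109672 -0.00136381]
```

Call:
{"method": "apply_moves", "body": {"commands": [[0.755,-0.942,-0.083,0],[0.755,-0.942,-0.083,0],[0.755,-0.942,-0.083,0],[0.755,-0.942,-0.083,0],[0.755,-0.942,-0.083,0]]}}

```text
clock: 2.28
eef_pos: [0.3722, 0.0707, 0.2947]
tool_rot: [0.991, 0.131, -0.0, 0.0]
ft_force: [0.8, -1.0, 0.1]
grip_width: 0.0855
grasp_force: 0.0
```

Call:
{"method": "apply_moves", "body": {"commands": [[0.755,-0.942,-0.083,0],[0.755,-0.942,-0.083,0],[0.755,-0.942,-0.083,0],[0.755,-0.942,-0.083,0],[0.755,-0.942,-0.083,0]]}}

```text
clock: 2.7
eef_pos: [0.4304, 0.1452, 0.3035]
tool_rot: [0.988, 0.153, -0.003, -0.015]
ft_force: [0.4, -1.1, -0.2]
grip_width: 0.0852
grasp_force: 0.0
```

Call:
{"method": "apply_moves", "body": {"commands": [[0,0,0,0.036],[0,0,0,0.036],[0,0,0,0.036],[0,0,0,0.036],[0,0,0,0.036]]}}

```text
clock: 3.12
eef_pos: [0.4409, 0.0977, 0.3034]
tool_rot: [0.996, 0.088, -0.008, -0.033]
ft_force: [0.1, -0.2, -0.2]
grip_width: 0.0854
grasp_force: 0.0
```

Run:
```python
from h import *
cam('wrist','w2'); o=bot.get_obs();print(o['clock'],o['eef_pos'],o['tool_rot'])
a=cv2.imread('pics/w1.png');b=cv2.imread('pics/w2.png')
cv2.imwrite('pics/ww.png',cv2.resize(np.vstack([a,b]),None,fx=.62,fy=.62,interpolation=cv2.INTER_AREA))
```

```text
3.1667 [0.44114657 0.09619665 0.30337956] [ 0.99563557  0.08718246 -0.00782572 -0.03236942]
```

View pics/ww.png

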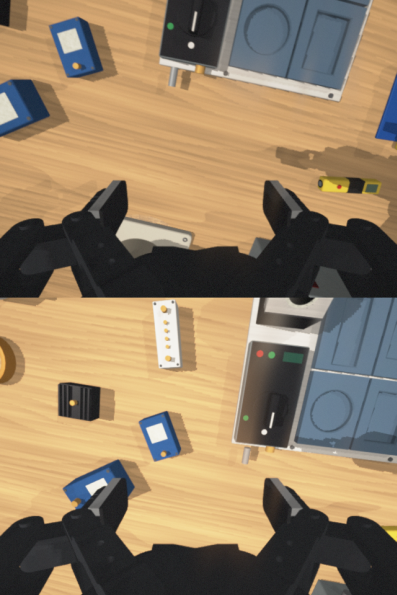

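Call:
{"method": "apply_moves", "body": {"commands": [[0,0,0,-0.116],[0,0,0,-0.116],[0,0,0,-0.116],[0,0,0,-0.116],[0,0,0,-0.116]]}}

```text
clock: 3.58
eef_pos: [0.4408, 0.0983, 0.3036]
tool_rot: [0.922, 0.386, 0.003, -0.034]
ft_force: [-0.8, 0.7, -0.4]
grip_width: 0.0853
grasp_force: 0.0
```

Call:
{"method": "apply_moves", "body": {"commands": [[0,0,0,-0.116],[0,0,0,-0.116],[0,0,0,-0.116],[0,0,0,-0.116],[0,0,0,-0.116]]}}

```text
clock: 4.0
eef_pos: [0.4408, 0.0983, 0.3036]
tool_rot: [0.765, 0.644, 0.013, -0.031]
ft_force: [-0.6, -0.1, 0.5]
grip_width: 0.0853
grasp_force: 0.0
```

Call:
{"method": "apply_moves", "body": {"commands": [[0,0,0,-0.116],[0,0,0,-0.116],[0,0,0,-0.116],[0,0,0,-0.116],[0,0,0,-0.116]]}}

```text
clock: 4.42
eef_pos: [0.4408, 0.0983, 0.3036]
tool_rot: [0.537, 0.843, 0.021, -0.026]
ft_force: [-0.5, 0.5, -0.0]
grip_width: 0.0851
grasp_force: 0.0
```

Call:
{"method": "apply_moves", "body": {"commands": [[0,0,0,-0.116],[0,0,0,-0.116],[0,0,0,-0.116],[0,0,0,-0.116],[0,0,0,-0.116]]}}

```text
clock: 4.83
eef_pos: [0.4408, 0.0984, 0.3036]
tool_rot: [0.26, 0.965, 0.028, -0.018]
ft_force: [-1.7, 0.9, 0.1]
grip_width: 0.0856
grasp_force: 0.0
```

Call:
{"method": "apply_moves", "body": {"commands": [[0,0,0,-0.116],[0,0,0,-0.116],[0,0,0,-0.116],[0,0,0,-0.116],[0,0,0,-0.116]]}}

```text
clock: 5.25
eef_pos: [0.4408, 0.0984, 0.3036]
tool_rot: [-0.04, 0.999, 0.032, -0.009]
ft_force: [0.3, -0.6, -0.0]
grip_width: 0.0853
grasp_force: 0.0
```

```bash
cat >> h.py <<'E'
from scipy.spatial.transform import Rotation as Ro
def st():
    o=bot.get_obs();R=Ro.from_quat(o['tool_rot']).as_matrix()
    print('t',round(o['clock'],2),'p',o['eef_pos'].round(4),'yaw',round(np.degrees(np.arctan2(R[1,0],R[0,0])),2),'tilt',R[:2,2].round(4),'j',o['joint_pos'].round(2),'F',o['ft_force'].round(1),'w',round(o['grip_width'],4),'g',round(o['grasp_force'],1));return o,R
def go(x,y,z=None,yaw=None):
    "units: total shift/20mm in current tool axes, roll/60deg"
    o,R=st();d=np.array([x,y,o['eef_pos'][2] if z is None else z])-o['eef_pos']
    s=R.T@d/.02; n=np.abs(s).max();r=0
    if yaw is not None:
        y0=np.degrees(np.arctan2(R[1,0],R[0,0]));r=-((yaw-y0+180)%360-180)/60
    print('shift units',s.round(3),'roll',round(r,3),'rows>=',round(max(n,abs(r)*60/7.16),1))
E
python3 - <<'E'
from h import *
st()
E
```

```text
t 5.25 p [0.4408 0.0984 0.3036] yaw -175.37 tilt [-0.021  0.064] j [0.18 0.13 0.   1.45 0.07 0.1 ] F [ 0.3 -0.6 -0. ] w 0.0853 g 0.0
```

The j6 limit left a 3.8° tilt in the tool. I'll undo it by pushing against the opposite j6 limit, which should mirror the effect.

Call:
{"method": "apply_moves", "body": {"commands": [[0,0,0,-0.119],[0,0,0,-0.119],[0,0,0,-0.119],[0,0,0,-0.119],[0,0,0,-0.119]]}}

```text
clock: 5.67
eef_pos: [0.4407, 0.0984, 0.3036]
tool_rot: [-0.344, 0.938, 0.034, 0.001]
ft_force: [0.7, -0.1, 0.7]
grip_width: 0.0852
grasp_force: 0.0
```

Call:
{"method": "apply_moves", "body": {"commands": [[0,0,0,-0.119],[0,0,0,-0.119],[0,0,0,-0.119],[0,0,0,-0.119],[0,0,0,-0.119]]}}

```text
clock: 6.08
eef_pos: [0.4408, 0.0983, 0.3036]
tool_rot: [-0.615, 0.788, 0.032, 0.011]
ft_force: [0.4, 1.0, -0.2]
grip_width: 0.0855
grasp_force: 0.0
```

Call:
{"method": "apply_moves", "body": {"commands": [[0,0,0,-0.119],[0,0,0,-0.119],[0,0,0,-0.119],[0,0,0,-0.119],[0,0,0,-0.119]]}}

```text
clock: 6.5
eef_pos: [0.4407, 0.0984, 0.3036]
tool_rot: [0.827, -0.561, -0.027, -0.021]
ft_force: [-0.1, 0.3, 0.1]
grip_width: 0.0853
grasp_force: 0.0
```

Call:
{"method": "apply_moves", "body": {"commands": [[0,0,0,-0.119],[0,0,0,-0.119],[0,0,0,-0.119],[0,0,0,-0.119],[0,0,0,-0.119]]}}

```text
clock: 6.92
eef_pos: [0.4408, 0.0983, 0.3036]
tool_rot: [0.959, -0.28, -0.019, -0.028]
ft_force: [0.3, 0.4, -0.6]
grip_width: 0.0854
grasp_force: 0.0
```

Call:
{"method": "apply_moves", "body": {"commands": [[0,0,0,-0.119],[0,0,0,-0.119],[0,0,0,-0.119],[0,0,0,-0.119],[0,0,0,-0.119]]}}

```text
clock: 7.33
eef_pos: [0.4408, 0.0984, 0.3036]
tool_rot: [0.999, 0.027, -0.01, -0.032]
ft_force: [0.0, 0.3, -0.2]
grip_width: 0.0854
grasp_force: 0.0
```

Call:
{"method": "apply_moves", "body": {"commands": [[0,0,0,-0.119],[0,0,0,-0.05],[0,0,0,-0.05],[0,0,0,0],[0,0,0,0]]}}

```text
clock: 7.75
eef_pos: [0.4349, 0.1234, 0.3036]
tool_rot: [0.992, 0.123, -0.005, -0.023]
ft_force: [-0.5, -0.1, -0.4]
grip_width: 0.0852
grasp_force: 0.0
```

Run:
```python
from h import *
st()
```

```text
t 7.75 p [0.4349 0.1234 0.3036] yaw 14.11 tilt [-0.0147  0.0448] j [ 0.25  0.13 -0.    1.44  0.05 -3.14] F [-0.5 -0.1 -0.4] w 0.0852 g 0.0
```

Call:
{"method": "apply_moves", "body": {"commands": [[0,0,0,-0.056],[0,0,0,-0.056],[0,0,0,-0.056],[0,0,0,-0.056],[0,0,0,0]]}}

```text
clock: 8.17
eef_pos: [0.4144, 0.18, 0.3037]
tool_rot: [0.979, 0.203, 0.002, -0.001]
ft_force: [-0.5, -1.3, -0.9]
grip_width: 0.0851
grasp_force: 0.0
```

Run:
```python
from h import *
st()
```

```text
t 8.17 p [0.4144 0.18   0.3037] yaw 23.4 tilt [0.0029 0.0021] j [ 0.41  0.12 -0.01  1.44  0.   -3.14] F [-0.5 -1.3 -0.9] w 0.0851 g 0.0
```

Run:
```python
from h import *
cam('wrist','w3');print(st())
```

```text
t 8.22 p [0.4149 0.1791 0.3037] yaw 23.3 tilt [0.0032 0.0015] j [ 0.41  0.12 -0.01  1.44  0.   -3.14] F [-0.1  0.1  0.2] w 0.085 g 0.0
({'clock': 8.2167, 'joint_pos': array([ 4.07453291e-01,  1.24897512e-01, -6.93828731e-03,  1.43543981e+00,
        8.19399054e-05, -3.14071556e+00]), 'joint_vel': array([-0.03079953,  0.00101062,  0.0018198 ,  0.00036422, -0.00807352,
       -0.00051747]), 'tau': array([ 6.73259944e-01, -3.19987357e+01,  2.57340127e+01, -3.10045097e-02,
        8.66238191e-02, -1.20542813e-03]), 'eef_pos': array([0.41485428, 0.17907903, 0.30373918]), 'tool_rot': array([ 9.79406503e-01,  2.01890566e-01,  1.71549172e-03, -3.97031538e-04]), 'ft_force': array([-0.13536704,  0.13499291,  0.16824746]), 'ft_torque': array([-1.01501466e-02, -1.84759340e-02, -7.30101109e-05]), 'grasp_force': 0.0, 'grip_width': 0.08502957390289288}, array([[ 9.18474513e-01,  3.95467228e-01,  3.20001365e-03],
       [ 3.95464504e-01, -9.18480084e-01,  1.47039373e-03],
       [ 3.52064134e-03, -8.50273545e-05, -9.99993799e-01]]))
```

Call:
{"method": "apply_moves", "body": {"commands": [[0,0,0,0.119],[0,0,0,0.119],[0,0,0,0.119],[0,0,0,0.119],[0,0,0,0.119]]}}

```text
clock: 8.63
eef_pos: [0.4156, 0.1775, 0.3037]
tool_rot: [0.994, -0.113, 0.002, -0.001]
ft_force: [0.1, 0.3, 0.1]
grip_width: 0.0852
grasp_force: 0.0
```

Call:
{"method": "apply_moves", "body": {"commands": [[0,0,0,0.119],[0,0,0,0.119],[0,0,0,0.119],[0,0,0,0.119],[0,0,0,0.119]]}}

```text
clock: 9.05
eef_pos: [0.4156, 0.1775, 0.3037]
tool_rot: [0.911, -0.412, 0.001, -0.001]
ft_force: [0.1, -0.7, -0.2]
grip_width: 0.0852
grasp_force: 0.0
```

Call:
{"method": "apply_moves", "body": {"commands": [[0,0,0,0.119],[0,0,0,0.119],[0,0,0,0.119],[0,0,0,0.119],[0,0,0,0.119]]}}

```text
clock: 9.47
eef_pos: [0.4156, 0.1775, 0.3038]
tool_rot: [0.741, -0.672, 0.001, -0.002]
ft_force: [0.4, 0.0, -0.4]
grip_width: 0.0853
grasp_force: 0.0
```

Call:
{"method": "apply_moves", "body": {"commands": [[0,0,0,0.119],[0,0,0,0.119],[0,0,0,0.119],[0,0,0,0.119],[0,0,0,0.119]]}}

```text
clock: 9.88
eef_pos: [0.4156, 0.1775, 0.3038]
tool_rot: [-0.499, 0.866, -0.0, 0.002]
ft_force: [0.3, 0.2, 0.3]
grip_width: 0.0857
grasp_force: 0.0
```

Call:
{"method": "apply_moves", "body": {"commands": [[0,0,0,0.119],[0,0,0,0.119],[0,0,0,0.119],[0,0,0,0.119],[0,0,0,0.119]]}}

```text
clock: 10.3
eef_pos: [0.4156, 0.1774, 0.3038]
tool_rot: [-0.21, 0.978, 0.0, 0.002]
ft_force: [0.2, -0.6, 0.5]
grip_width: 0.0853
grasp_force: 0.0
```

Run:
```python
from h import *
cam('wrist','w4');st()
a=cv2.imread('pics/w3.png');b=cv2.imread('pics/w4.png')
cv2.imwrite('pics/ww2.png',np.vstack([cv2.resize(a[:300],(640,300)),b[180:480]]))
T=load('top0');print(at(T,240*.3+200,157*.3+170,.043),at(T,256*.3+200,231*.3+170,.043))
```

```text
t 10.35 p [0.4156 0.1775 0.3038] yaw -155.99 tilt [0.0033 0.0013] j [ 0.4   0.12 -0.01  1.44 -0.   -0.02] F [-0.2 -0.   0. ] w 0.0852 g 0.0
[0.5938 0.1931 0.043 ] [0.5248 0.1752 0.043 ]
```

View pics/ww2.png

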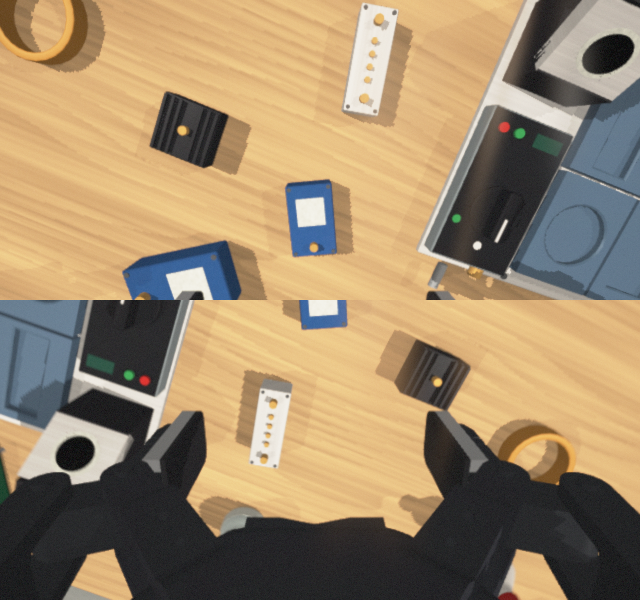

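Run:
```python
from h import *
A=load('w3');B=load('w4')
f=tri((A,379,18),(B,263,338.5));n=tri((A,365,98),(B,272.5,284));print(f,n,(f+n)/2,np.linalg.norm(f-n),np.degrees(np.arctan2(*(f-n)[[1,0]])))
print(at(A,379,18,.043),at(A,365,98,.043),at(B,263,338.5,.043),at(B,272.5,284,.043))
# screws at corners of the top face z=.034
c=[at(A,u,v,.034) for u,v in((366,7),(394,11),(375,111),(346,106))];print(np.mean(c,0),c)
print('amp',tri((A,182,130),(B,438,262)))
print('dot?',)
c=.5*(f+n);go(c[0],c[1],.3,-165)
a=cv2.imread('pics/w3.png')
cv2.imwrite('pics/c4.png',np.hstack([cv2.resize(a[170:270,260:360],(400,400),interpolation=cv2.INTER_CUBIC),cv2.resize(a[85:175,140:240],(400,360),interpolation=cv2.INTER_CUBIC)[:400] if 0 else cv2.resize(a[80:180,140:240],(400,400),interpolation=cv2.INTER_CUBIC)]))
```

```text
[0.5978 0.1922 0.0342] [0.5252 0.1745 0.0405] [0.5615  0.18335 0.03735] 0.07499159952954731 13.701510492346545
[0.5949 0.1929 0.043 ] [0.5251 0.1744 0.043 ] [0.5924 0.191  0.043 ] [0.5239 0.1747 0.043 ]
[0.560225 0.18425  0.034   ] [array([0.6013, 0.208 , 0.034 ]), array([0.609 , 0.1821, 0.034 ]), array([0.519, 0.159, 0.034]), array([0.5116, 0.1879, 0.034 ])]
amp [0.4249 0.3298 0.044 ]
dot?
t 10.35 p [0.4156 0.1775 0.3038] yaw -155.99 tilt [0.0033 0.0013] j [ 0.4   0.12 -0.01  1.44 -0.   -0.02] F [-0.2 -0.   0. ] w 0.0852 g 0.0
shift units [-6.784 -2.701  0.212] roll 0.15 rows>= 6.8
```

View pics/c4.png

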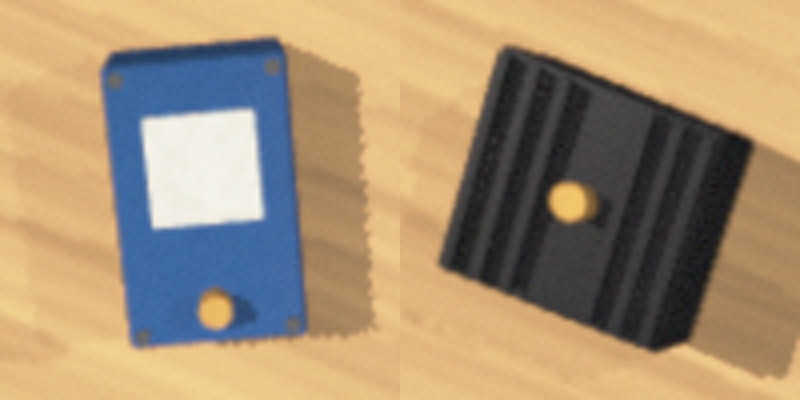

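Call:
{"method": "apply_moves", "body": {"commands": [[-0.84,-0.333,0,0],[-0.84,-0.333,0,0],[-0.84,-0.333,0,0],[-0.84,-0.333,0,0],[-0.84,-0.333,0,0]]}}

```text
clock: 10.77
eef_pos: [0.5065, 0.1824, 0.304]
tool_rot: [-0.214, 0.977, 0.0, 0.002]
ft_force: [0.7, 0.7, -0.7]
grip_width: 0.086
grasp_force: 0.0
```

Call:
{"method": "apply_moves", "body": {"commands": [[-0.84,-0.333,0,0],[-0.84,-0.333,0,0],[-0.84,-0.333,0,0],[0,0,0,0.082],[0,0,0,0.082]]}}

```text
clock: 11.18
eef_pos: [0.5608, 0.1851, 0.3032]
tool_rot: [-0.127, 0.992, 0.0, 0.001]
ft_force: [1.0, -0.8, 0.5]
grip_width: 0.0853
grasp_force: 0.0
```

Call:
{"method": "apply_moves", "body": {"commands": [[0,0,1,0],[0,0,1,0],[0,0,1,0],[0,0,1,0],[0,0,1,0]]}}

```text
clock: 11.6
eef_pos: [0.5601, 0.1853, 0.2032]
tool_rot: [-0.13, 0.992, 0.0, 0.002]
ft_force: [-0.1, -0.9, -0.3]
grip_width: 0.0853
grasp_force: 0.0
```

Run:
```python
from h import *
cam('wrist','w5')
A=load('w3')
c=[at(A,260+x/4,170+y/4,.034) for x,y in((113,80),(272,66),(292,324),(142,338))];print('osc',np.mean(c,0),c)
m=(c[0]+c[1]-c[2]-c[3]);print(np.degrees(np.arctan2(m[1],m[0])), at(A,260+215/4,170+305/4,.043))
c=[at(A,140+x/4,80+y/4,.034) for x,y in((108,52),(42,265),(250,350),(318,125))];print('amp',np.mean(c,0),c)
m=c[0]-c[1];print(np.degrees(np.arctan2(m[1],m[0])));m=c[0]-c[3];print(np.degrees(np.arctan2(m[1],m[0])))
go(.5602,.1837,.034,-165.8)
```

```text
osc [0.388075 0.1727   0.034   ] [array([0.4097, 0.2087, 0.034 ]), array([0.43  , 0.1714, 0.034 ]), array([0.3665, 0.137 , 0.034 ]), array([0.3461, 0.1737, 0.034 ])]
28.635720961440807 [0.3657 0.1599 0.043 ]
amp [0.424875 0.329975 0.034   ] [array([0.4521, 0.3581, 0.034 ]), array([0.3952, 0.3579, 0.034 ]), array([0.3959, 0.3006, 0.034 ]), array([0.4563, 0.3033, 0.034 ])]
0.2013903112677257
94.38271434801104
t 11.65 p [0.5579 0.1847 0.1986] yaw -165.09 tilt [-0.0041 -0.0011] j [0.32 0.44 0.15 1.28 0.   0.06] F [-0.9 -0.  -2.6] w 0.0853 g 0.0
shift units [-0.132 -0.076  8.227] roll 0.012 rows>= 8.2
```

View pics/w5.png

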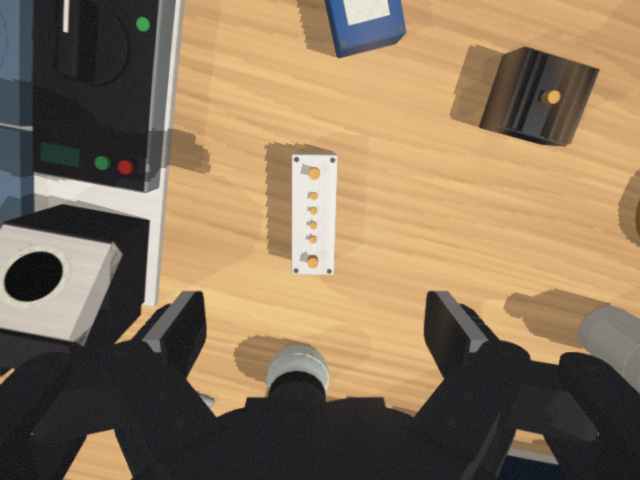

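The filter is centred between the jaws with its connectors at (314,173) and (312,262). The jar at (298,375) is clear of the fingers.

Run:
```python
from h import *
B=load('w5')
a,b=at(B,314,173,.043),at(B,312.5,262,.043);print(a,b,(a+b)/2,np.linalg.norm(a-b),np.degrees(np.arctan2(*(b-a)[[1,0]])))
c=[at(B,*p,.034) for p in((296,159),(333,159),(330,271),(296,271))];print(np.mean(c,0),np.linalg.norm(c[0]-c[1]),np.linalg.norm(c[0]-c[3]))
# same wrist-cam jar position check for clearance
print(at(B,300,385,.055))
go(*((a+b)/2)[:2],.034)
```

```text
[0.5246 0.1753 0.043 ] [0.5939 0.1925 0.043 ] [0.55925 0.1839  0.043  ] 0.0714025909894032 13.938934153347553
[0.559875 0.18445  0.034   ] 0.028574814085134514 0.09252772557455415
[0.7013 0.2101 0.055 ]
t 11.65 p [0.5579 0.1847 0.1986] yaw -165.09 tilt [-0.0041 -0.0011] j [0.32 0.44 0.15 1.28 0.   0.06] F [-0.9 -0.  -2.6] w 0.0853 g 0.0
shift units [-0.089 -0.054  8.227] roll 0 rows>= 8.2
```

Call:
{"method": "apply_moves", "body": {"commands": [[0,-0.06,0.85,0.012],[0,0,0.85,0],[0,0,0.85,0],[0,0,0.85,0],[0,0,0.85,0]]}}

```text
clock: 12.07
eef_pos: [0.5611, 0.1847, 0.1192]
tool_rot: [-0.124, 0.992, 0.001, 0.002]
ft_force: [0.7, 1.1, 1.0]
grip_width: 0.0852
grasp_force: 0.0
```

Call:
{"method": "apply_moves", "body": {"commands": [[0,0,0.85,0],[0,0,0.85,0],[0,0,0.85,0],[0,0,0.85,0],[0,0,0.85,0]]}}

```text
clock: 12.48
eef_pos: [0.5615, 0.185, 0.0341]
tool_rot: [-0.124, 0.992, 0.001, 0.002]
ft_force: [-0.6, -0.5, 0.6]
grip_width: 0.0856
grasp_force: 0.0
```

Call:
{"method": "apply_moves", "body": {"commands": [[0,0,0,0],[0,0,0,0],[0,0,0,0],[0,0,0,0],[0,0,0,0]], "claw": 1}}

```text
clock: 12.9
eef_pos: [0.5623, 0.1861, 0.0364]
tool_rot: [-0.123, 0.992, 0.001, 0.004]
ft_force: [0.6, -0.2, -1.0]
grip_width: 0.0348
grasp_force: 61.4
```

Call:
{"method": "apply_moves", "body": {"commands": [[0,0,0,0],[0,0,0,0],[0,0,0,0],[0,0,0,0],[0,0,0,0]]}}

```text
clock: 13.32
eef_pos: [0.5622, 0.1861, 0.0363]
tool_rot: [-0.123, 0.992, 0.001, 0.004]
ft_force: [0.7, -1.1, 5.8]
grip_width: 0.0345
grasp_force: 62.6
```

Call:
{"method": "apply_moves", "body": {"commands": [[0,0,-0.3,0],[0,0,-0.7,0],[0,0,-1,0],[0,0,-1,0],[0,0,-1,0]]}}

```text
clock: 13.73
eef_pos: [0.5593, 0.1855, 0.1145]
tool_rot: [-0.123, 0.992, 0.001, 0.0]
ft_force: [-1.0, -0.4, -2.5]
grip_width: 0.0345
grasp_force: 61.5
```

Call:
{"method": "apply_moves", "body": {"commands": [[0,0,-1,0],[0,0,-1,0],[0,0,-1,0],[0,0,-1,0],[0,0,-1,0]]}}

```text
clock: 14.15
eef_pos: [0.5591, 0.1853, 0.2148]
tool_rot: [-0.123, 0.992, 0.001, 0.001]
ft_force: [0.0, 0.4, -1.8]
grip_width: 0.035
grasp_force: 61.5
```

Call:
{"method": "apply_moves", "body": {"commands": [[0,0,-1,0.0835],[0,0,-1,0.0835],[0,0,0,0],[0,0,0,0],[0,0,0,0]]}}

```text
clock: 14.57
eef_pos: [0.5591, 0.1852, 0.2527]
tool_rot: [-0.037, 0.999, 0.0, 0.0]
ft_force: [0.4, -0.7, -4.1]
grip_width: 0.0349
grasp_force: 61.7
```

Call:
{"method": "apply_moves", "body": {"commands": [[-0.13,-0.96,0,0],[-0.13,-0.96,0,0],[-0.13,-0.96,0,0],[-0.13,-0.96,0,0],[-0.13,-0.96,0,0]]}}

```text
clock: 14.98
eef_pos: [0.5787, 0.0897, 0.2516]
tool_rot: [-0.037, 0.999, 0.001, -0.001]
ft_force: [-0.2, 0.2, -2.0]
grip_width: 0.0348
grasp_force: 61.5
```

Call:
{"method": "apply_moves", "body": {"commands": [[-0.13,-0.96,0,0],[-0.13,-0.96,0,0],[-0.13,-0.96,0,0],[-0.13,-0.96,0,0],[-0.13,-0.96,0,0]]}}

```text
clock: 15.4
eef_pos: [0.5987, -0.0051, 0.2515]
tool_rot: [-0.037, 0.999, 0.001, -0.001]
ft_force: [-0.0, -0.4, -2.4]
grip_width: 0.0344
grasp_force: 61.5
```

Call:
{"method": "apply_moves", "body": {"commands": [[-0.13,-0.96,0,0],[-0.13,-0.96,0,0],[-0.13,-0.96,0,0],[-0.13,-0.96,0,0],[-0.13,-0.96,0,0]]}}

```text
clock: 15.82
eef_pos: [0.6186, -0.0997, 0.2512]
tool_rot: [-0.037, 0.999, 0.001, -0.001]
ft_force: [-0.2, 0.0, -2.8]
grip_width: 0.035
grasp_force: 61.5
```

Call:
{"method": "apply_moves", "body": {"commands": [[0,0,0,0],[0,0,0,0],[0,0,0,0],[0,0,0,0],[0,0,0,0]]}}

```text
clock: 16.23
eef_pos: [0.6194, -0.098, 0.2536]
tool_rot: [-0.037, 0.999, 0.001, 0.001]
ft_force: [0.0, -0.2, -2.8]
grip_width: 0.0351
grasp_force: 61.5
```

Run:
```python
from h import *
cam('wrist','w6');cam('top','t6');go(.622,-.0988,.15,-175.9)
```

```text
t 16.33 p [ 0.6196 -0.0981  0.254 ] yaw -175.78 tilt [0.0033 0.0019] j [-0.16  0.5   0.39  1.45  0.   -0.23] F [-0.5  0.3 -2. ] w 0.0348 g 61.5
shift units [-0.101 -0.051  5.202] roll 0.002 rows>= 5.2
```

View pics/w6.png

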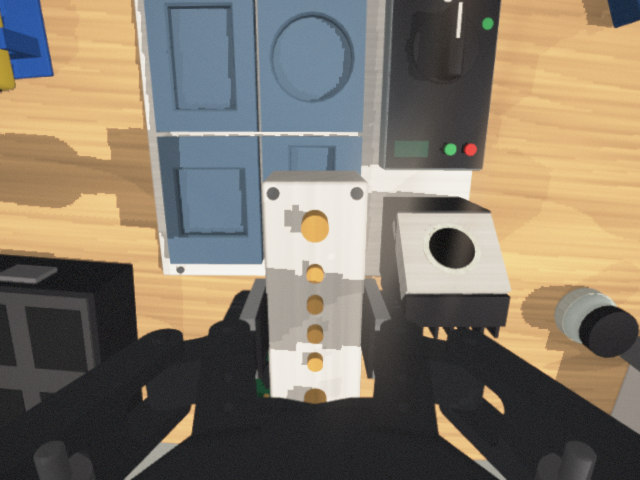

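Run:
```python
from h import *
W=load('w6');T=load('top0')
o,R=st();p=o['eef_pos'];z=p[2]+.0067
for q in((315,226),(314.5,397)): print('conn in tool',R.T@(at(W,*q,z)-p))
for q in((272,193),(357,193)): print('screw in tool',R.T@(at(W,*q,z-.009)-p))
O=at(W,259,133,.028);print('origin',O)
A=[at(W,*q,.028) for q in((176,168),(244,168),(247,235),(183,235))];print('amp nest',np.mean(A,0))
print('osc',np.mean([at(W,*q,.028) for q in((168,8),(229,8),(234,112),(174,112))],0),'circ',at(W,312,57,.028),'dot',at(W,452,248,.1))
m=at(W,362,133,.028)-at(W,160,133,.028);print('yaw y-line',np.degrees(np.arctan2(m[1],m[0]))-90)
m=at(W,259,160,.028)-at(W,257,5,.028);print(np.degrees(np.arctan2(m[1],m[0])))
m=at(W,164,272,.012)-at(W,137,0,.012);print('right edge',np.degrees(np.arctan2(m[1],m[0])))
for yaw in(3.8,4.1,4.4):
    r=Ro.from_euler('z',yaw,degrees=True).as_matrix()
    print(yaw,[(n,(O+r@[*v,0]).round(4)[:2]) for n,v in dict(filt=(.064,.048),amp=(.064,-.048),osc=(-.064,-.048),circ=(-.064,.048),dot=(.085,.158)).items()])
```

```text
t 16.33 p [ 0.6196 -0.0981  0.254 ] yaw -175.78 tilt [0.0033 0.0019] j [-0.16  0.5   0.39  1.45  0.   -0.23] F [-0.5  0.3 -2. ] w 0.0348 g 61.5
conn in tool [ 3.93654361e-02 -6.64485755e-05 -6.80252918e-03]
conn in tool [-0.02550463 -0.00014461 -0.00658329]
screw in tool [ 0.04837909 -0.01445841  0.00214373]
screw in tool [0.04838914 0.01391936 0.00218969]
origin [ 0.5574 -0.1531  0.028 ]
amp nest [ 0.624525 -0.195075  0.028   ]
osc [ 0.500475 -0.205675  0.028   ] circ [ 0.4901 -0.1098  0.028 ] dot [0.6316 0.0111 0.1   ]
yaw y-line 4.145524051907373
2.977764211235283
right edge 3.824481166564594
3.8 [('filt', array([ 0.6181, -0.101 ])), ('amp', array([ 0.6244, -0.1968])), ('osc', array([ 0.4967, -0.2052])), ('circ', array([ 0.4904, -0.1094])), ('dot', array([0.6317, 0.0102]))]
4.1 [('filt', array([ 0.6178, -0.1006])), ('amp', array([ 0.6247, -0.1964])), ('osc', array([ 0.497 , -0.2056])), ('circ', array([ 0.4901, -0.1098])), ('dot', array([0.6309, 0.0106]))]
4.4 [('filt', array([ 0.6175, -0.1003])), ('amp', array([ 0.6249, -0.196 ])), ('osc', array([ 0.4973, -0.2059])), ('circ', array([ 0.4899, -0.1102])), ('dot', array([0.63 , 0.011]))]
```

Call:
{"method": "apply_moves", "body": {"commands": [[-0.04,-0.09,1,-0.002],[0,0,1,0],[0,0,1,0],[0,0,1,0],[0,0,1,0]]}}

```text
clock: 16.75
eef_pos: [0.621, -0.1, 0.1535]
tool_rot: [-0.038, 0.999, 0.001, 0.002]
ft_force: [1.1, -0.2, -2.9]
grip_width: 0.0347
grasp_force: 61.6
```

Call:
{"method": "apply_moves", "body": {"commands": [[0,0,1,0],[0,0,1,0],[0,0,1,0],[0,0,0.5,0],[0,0,0,0]]}}

```text
clock: 17.17
eef_pos: [0.6191, -0.0997, 0.0811]
tool_rot: [-0.038, 0.999, 0.001, -0.001]
ft_force: [-0.5, 0.8, -3.1]
grip_width: 0.0348
grasp_force: 61.5
```

Call:
{"method": "apply_moves", "body": {"commands": [[0,0,0.2,0],[0,0,0.2,0],[0,0,0.2,0],[0,0,0,0],[0,0,0,0]]}}

```text
clock: 17.58
eef_pos: [0.6214, -0.1005, 0.0725]
tool_rot: [-0.037, 0.999, 0.001, 0.002]
ft_force: [0.4, -0.0, -2.4]
grip_width: 0.0348
grasp_force: 61.5
```

Run:
```python
from h import *
cam('wrist','w7');go(.6206,-.0999,.0543,-175.9)
```

```text
t 17.63 p [ 0.6215 -0.1005  0.0726] yaw -175.74 tilt [0.0042 0.0016] j [-0.16  0.62  0.09  1.05  0.   -0.24] F [-1.  -0.9 -2.6] w 0.035 g 61.5
shift units [0.047 0.032 0.915] roll 0.003 rows>= 0.9
```

Call:
{"method": "apply_moves", "body": {"commands": [[0.04,0.03,0.1,0],[0,0,0.1,0],[0,0,0.1,0],[0,0,0.1,0],[0,0,0,0]]}}

```text
clock: 18.05
eef_pos: [0.62, -0.0998, 0.0634]
tool_rot: [-0.037, 0.999, 0.001, 0.001]
ft_force: [-0.8, 0.1, -2.1]
grip_width: 0.0346
grasp_force: 61.5
```

Call:
{"method": "apply_moves", "body": {"commands": [[0,0,0.1,0],[0,0,0.1,0],[0,0,0.1,0],[0,0,0,0],[0,0,0,0]]}}

```text
clock: 18.47
eef_pos: [0.6202, -0.0999, 0.0578]
tool_rot: [-0.037, 0.999, 0.001, 0.001]
ft_force: [0.7, -0.2, -2.7]
grip_width: 0.0348
grasp_force: 61.5
```

Call:
{"method": "apply_moves", "body": {"commands": [[0,0,0.1,0],[0,0,0.06,0],[0,0,0,0],[0,0,0,0],[0,0,0,0]]}}

```text
clock: 18.88
eef_pos: [0.6204, -0.0998, 0.0548]
tool_rot: [-0.037, 0.999, 0.001, 0.002]
ft_force: [0.2, 0.0, -1.6]
grip_width: 0.0352
grasp_force: 61.5
```

Call:
{"method": "apply_moves", "body": {"commands": [[0,0,0.05,0],[0,0,0.05,0],[0,0,0,0],[0,0,0,0],[0,0,0,0]]}}

```text
clock: 19.3
eef_pos: [0.6206, -0.0999, 0.0543]
tool_rot: [-0.037, 0.999, 0.001, 0.002]
ft_force: [-3.6, 1.2, 6.2]
grip_width: 0.035
grasp_force: 62.4
```

Filter seated (contact at the expected height).

Call:
{"method": "apply_moves", "body": {"commands": [[0,0,0,0],[0,0,0,0],[0,0,0,0],[0,0,0,0],[0,0,0,0]], "claw": 0}}

```text
clock: 19.72
eef_pos: [0.6201, -0.1007, 0.0528]
tool_rot: [-0.037, 0.999, 0.0, 0.001]
ft_force: [-2.4, -1.3, 3.5]
grip_width: 0.0853
grasp_force: 0.0
```

Call:
{"method": "apply_moves", "body": {"commands": [[0,0,0,0],[0,0,-0.5,0],[0,0,-1,0],[0,0,-1,0],[0,0,-1,0]]}}

```text
clock: 20.13
eef_pos: [0.6204, -0.0995, 0.1239]
tool_rot: [-0.037, 0.999, 0.001, 0.002]
ft_force: [0.7, -1.4, 0.6]
grip_width: 0.0855
grasp_force: 0.0
```

Call:
{"method": "apply_moves", "body": {"commands": [[0,0,-1,0],[0,0,-1,0],[0,0,-1,0],[0,0,-1,0],[0,0,-1,0]]}}

```text
clock: 20.55
eef_pos: [0.6201, -0.0996, 0.2246]
tool_rot: [-0.037, 0.999, 0.001, 0.002]
ft_force: [-1.0, -0.5, 0.2]
grip_width: 0.0853
grasp_force: 0.0
```

Call:
{"method": "apply_moves", "body": {"commands": [[0,0,-1,0],[0.708,0.962,0,0],[0.708,0.962,0,0],[0.708,0.962,0,0],[0.708,0.962,0,0]]}}

```text
clock: 20.97
eef_pos: [0.5572, -0.0266, 0.2435]
tool_rot: [-0.037, 0.999, 0.001, 0.002]
ft_force: [0.0, 0.3, 1.2]
grip_width: 0.0854
grasp_force: 0.0
```

Call:
{"method": "apply_moves", "body": {"commands": [[0.708,0.962,0,0],[0.708,0.962,0,0],[0.708,0.962,0,0],[0.708,0.962,0,0],[0.708,0.962,0,0]]}}

```text
clock: 21.38
eef_pos: [0.4792, 0.0643, 0.2434]
tool_rot: [-0.037, 0.999, 0.001, 0.002]
ft_force: [-0.2, 0.9, -0.4]
grip_width: 0.0854
grasp_force: 0.0
```

Call:
{"method": "apply_moves", "body": {"commands": [[0.708,0.962,0,0],[0.708,0.962,0,0],[0.708,0.962,0,0],[0.708,0.962,0,0],[0.708,0.962,0,0]]}}

```text
clock: 21.8
eef_pos: [0.4014, 0.1549, 0.2434]
tool_rot: [-0.037, 0.999, 0.001, 0.002]
ft_force: [0.6, 0.5, -0.9]
grip_width: 0.0855
grasp_force: 0.0
```

Call:
{"method": "apply_moves", "body": {"commands": [[0.708,0.962,0,0],[0,0,0,-0.102],[0,0,0,-0.102],[0,0,0,-0.102],[0,0,0,-0.102]]}}

```text
clock: 22.22
eef_pos: [0.3864, 0.1726, 0.2433]
tool_rot: [-0.251, 0.968, 0.001, 0.003]
ft_force: [-0.1, -1.2, 0.8]
grip_width: 0.085
grasp_force: 0.0
```

Call:
{"method": "apply_moves", "body": {"commands": [[0,0,0,0],[0,0,0,0],[0,0,0,0],[0,0,0,0],[0,0,0,0]]}}

```text
clock: 22.63
eef_pos: [0.3865, 0.1718, 0.2426]
tool_rot: [-0.248, 0.969, 0.001, 0.002]
ft_force: [-0.9, -0.8, -0.9]
grip_width: 0.0854
grasp_force: 0.0
```

Run:
```python
from h import *
cam('wrist','w8');W=load('w8')
im=cv2.imread('pics/w8.png')
def blob(m,lo=30):
    n,l,s,c=cv2.connectedComponentsWithStats(m.astype(np.uint8));return [(s[i,4],c[i].round(1).tolist()) for i in range(1,n) if s[i,4]>lo]
b,g,r=[im[...,i].astype(int) for i in range(3)]
lab=(b>150)&(g>150)&(r>150)
print('white',blob(lab,300))
print('blue',blob((b>r+40)&(b>g+25),500))
o,R=st();print('expected osc px',proj(W,(.3881,.1727,.034)),'conn',proj(W,(.3657,.1599,.043)),'label', 'amp',proj(W,(.425,.330,.043)))
a=im[:]
cv2.imwrite('pics/c8.png',a)
```

```text
white [(np.int32(860), [32.6, 91.8]), (np.int32(2816), [129.6, 228.1]), (np.int32(2586), [483.6, 143.1]), (np.int32(1073), [315.0, 220.8]), (np.int32(934), [17.8, 347.9]), (np.int32(516), [105.8, 458.2])]
blue [(np.int32(6986), [499.8, 140.7]), (np.int32(3309), [314.9, 203.3])]
t 22.68 p [0.3865 0.1718 0.2425] yaw -151.31 tilt [0.0033 0.0018] j [ 0.42  0.09 -0.2   1.27  0.   -0.08] F [ 0.1  0.3 -0.2] w 0.0854 g 0.0
expected osc px [314.6 209.7] conn [314.1 182.8] label amp [438.2 320.6]
```

View pics/c8.png

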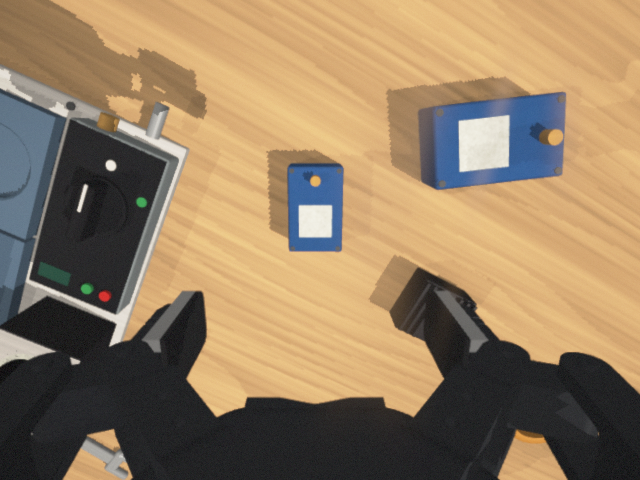

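Call:
{"method": "apply_moves", "body": {"commands": [[-0.09,0,1,0],[0,0,1,0],[0,0,1,0],[0,0,1,0],[0,0,1,0]]}}

```text
clock: 23.1
eef_pos: [0.3885, 0.1729, 0.1417]
tool_rot: [-0.248, 0.969, 0.001, 0.002]
ft_force: [0.6, 0.3, 0.0]
grip_width: 0.0854
grasp_force: 0.0
```

Call:
{"method": "apply_moves", "body": {"commands": [[0,0,1,0],[0,0,1,0],[0,0,1,0],[0,0,1,0],[0,0,1,0]]}}

```text
clock: 23.52
eef_pos: [0.3889, 0.1731, 0.0417]
tool_rot: [-0.248, 0.969, 0.001, 0.002]
ft_force: [0.6, 0.3, 0.3]
grip_width: 0.0851
grasp_force: 0.0
```

Call:
{"method": "apply_moves", "body": {"commands": [[0,0,0.4,0],[0,0,0,0],[0,0,0,0],[0,0,0,0],[0,0,0,0]], "claw": 1}}

```text
clock: 23.93
eef_pos: [0.3897, 0.1734, 0.0356]
tool_rot: [-0.248, 0.969, 0.001, 0.003]
ft_force: [-0.3, -0.3, -1.8]
grip_width: 0.0486
grasp_force: 63.4
```

Call:
{"method": "apply_moves", "body": {"commands": [[0,0,0,0],[0,0,0,0],[0,0,0,0],[0,0,0,0],[0,0,0,0]]}}

```text
clock: 24.35
eef_pos: [0.3893, 0.1733, 0.0351]
tool_rot: [-0.248, 0.969, 0.001, 0.002]
ft_force: [-0.1, -1.1, 5.3]
grip_width: 0.0488
grasp_force: 64.4
```

Run:
```python
from h import *
cam('wrist','w9');o,R=st();p=o['eef_pos']
im=cv2.imread('pics/w9.png').astype(int);b,g,r=im[...,0],im[...,1],im[...,2]
m=((r>150)&(r>b+60)&(r>g+30)).astype(np.uint8)
# in-tool: connector / label
W=load('w9')
n,l,s,c=cv2.connectedComponentsWithStats(((b>150)&(g>150)&(r>150)).astype(np.uint8))
for i in range(1,n):
    if s[i,4]>400: print('white',s[i,4],c[i].round(1), R.T@(at(W,*c[i],.034)-p))
W8=load('w8');print('rel w8: label',at(W8,315,220.8,.034),'conn',at(W8,315,181,.043))
print([ at(W8,*q,.034) for q in((290,247),(341,247))])
```

```text
t 24.4 p [0.3893 0.1732 0.0351] yaw -151.26 tilt [0.0045 0.0023] j [ 0.42  0.33 -0.52  0.71  0.   -0.08] F [-1.  -0.3  6. ] w 0.0487 g 64.5
white 2044 [317.9 126.7] [0.06971609 0.00076693 0.00077841]
white 490 [  4.7 255. ] [ 0.02638311 -0.11092682  0.00101915]
white 5633 [314.5 346.2] [-0.00950716 -0.00013665  0.00117899]
rel w8: label [0.397 0.178 0.034] conn [0.364  0.1598 0.043 ]
[array([0.4304, 0.1697, 0.034 ]), array([0.4075, 0.2115, 0.034 ])]
```

Call:
{"method": "apply_moves", "body": {"commands": [[0,0,-0.4,0],[0,0,-0.8,0],[0,0,-0.9,0],[0,0,-1,0],[0,0,-1,0]]}}

```text
clock: 24.82
eef_pos: [0.3877, 0.1726, 0.1171]
tool_rot: [-0.248, 0.969, 0.0, 0.001]
ft_force: [0.3, -0.3, -2.1]
grip_width: 0.0484
grasp_force: 63.5
```

Call:
{"method": "apply_moves", "body": {"commands": [[0,0,-1,0],[0,0,-1,0.1025],[0,0,-1,0.1025],[0,0,-1,0.1025],[0,0,-1,0.1025]]}}

```text
clock: 25.23
eef_pos: [0.3875, 0.1724, 0.2174]
tool_rot: [-0.033, 0.999, 0.001, 0.001]
ft_force: [0.4, 0.1, -2.2]
grip_width: 0.0487
grasp_force: 63.5
```

Call:
{"method": "apply_moves", "body": {"commands": [[-0.203,-0.964,0,0],[-0.203,-0.964,0,0],[-0.203,-0.964,0,0],[-0.203,-0.964,0,0],[-0.203,-0.964,0,0]]}}

```text
clock: 25.65
eef_pos: [0.4149, 0.0771, 0.2164]
tool_rot: [-0.036, 0.999, 0.001, 0.001]
ft_force: [-0.6, -0.3, -1.7]
grip_width: 0.0488
grasp_force: 63.5
```

Call:
{"method": "apply_moves", "body": {"commands": [[-0.203,-0.964,0,0],[-0.203,-0.964,0,0],[-0.203,-0.964,0,0],[-0.203,-0.964,0,0],[-0.203,-0.964,0,0]]}}

```text
clock: 26.07
eef_pos: [0.4421, -0.0176, 0.2162]
tool_rot: [-0.036, 0.999, 0.001, 0.001]
ft_force: [0.6, 0.6, -2.9]
grip_width: 0.0487
grasp_force: 63.5
```

Call:
{"method": "apply_moves", "body": {"commands": [[-0.203,-0.964,0,0],[-0.203,-0.964,0,0],[-0.203,-0.964,0,0],[-0.203,-0.964,0,0],[-0.203,-0.964,0,0]]}}

```text
clock: 26.48
eef_pos: [0.4693, -0.1121, 0.2161]
tool_rot: [-0.036, 0.999, 0.001, 0.001]
ft_force: [0.3, 0.3, -1.8]
grip_width: 0.0485
grasp_force: 63.5
```

Call:
{"method": "apply_moves", "body": {"commands": [[-0.203,-0.964,0,0],[-0.203,-0.964,0,0],[-0.203,-0.964,0,0],[-0.203,-0.964,0,0],[-0.203,-0.964,0,0]]}}

```text
clock: 26.9
eef_pos: [0.4966, -0.2067, 0.2158]
tool_rot: [-0.036, 0.999, 0.001, 0.001]
ft_force: [-0.1, 0.3, -2.9]
grip_width: 0.049
grasp_force: 63.5
```

Call:
{"method": "apply_moves", "body": {"commands": [[0,0,0,0],[0,0,0,0],[0,0,0,0],[0,0,0,0],[0,0,0,0]]}}

```text
clock: 27.32
eef_pos: [0.4967, -0.2051, 0.2163]
tool_rot: [-0.037, 0.999, 0.001, 0.002]
ft_force: [0.5, -0.3, -1.6]
grip_width: 0.0483
grasp_force: 63.5
```

Run:
```python
from h import *
cam('wrist','w10');go(.498,-.2055,.0531,-175.9)
o=bot.get_obs();R=Ro.from_quat(o['tool_rot']).as_matrix();p=o['eef_pos']
im=cv2.imread('pics/w10.png').astype(int);b,g,r=im[...,0],im[...,1],im[...,2]
W=load('w10')
n,l,s,c=cv2.connectedComponentsWithStats(((b>150)&(g>150)&(r>150)).astype(np.uint8))
for i in range(1,n):
    if s[i,4]>400: print('white',s[i,4],c[i].round(1), R.T@(at(W,*c[i],p[2]-.001)-p))
```

```text
t 27.37 p [ 0.4968 -0.2052  0.2163] yaw -175.8 tilt [0.0032 0.002 ] j [-0.39  0.33  0.03  1.27  0.   -0.47] F [ 0.7  1.4 -2.2] w 0.0486 g 63.5
shift units [-0.03  -0.035  8.162] roll 0.002 rows>= 8.2
white 17905 [407.5 161.4] [0.05890554 0.02986411 0.00089018]
white 1133 [585.9 116.2] [0.07377773 0.08670754 0.00093947]
white 903 [205.3 136.2] [ 0.06679961 -0.03523216  0.00075124]
white 530 [215.4 193.5] [ 0.04830701 -0.0332829   0.00081582]
white 1871 [162.  267.7] [ 0.02196039 -0.05407071  0.000867  ]
white 650 [187.1 286.2] [ 0.01493244 -0.0457637   0.00090466]
white 856 [ 69.7 314.8] [ 0.00322095 -0.09104426  0.00086495]
white 5642 [314.6 346. ] [-0.00927214 -0.000216    0.00106372]
white 1005 [599.  385.5] [-0.02856716  0.11357527  0.0013248 ]
```

Call:
{"method": "apply_moves", "body": {"commands": [[-0.06,-0.02,1,0],[0,0,1,0],[0,0,1,0],[0,0,1,0],[0,0,1,0]]}}

```text
clock: 27.78
eef_pos: [0.4986, -0.2055, 0.1157]
tool_rot: [-0.037, 0.999, 0.001, 0.002]
ft_force: [0.2, 0.1, -2.3]
grip_width: 0.049
grasp_force: 63.6
```

Call:
{"method": "apply_moves", "body": {"commands": [[0,0,1,0],[0,0,1,0],[0,0,0.3,0],[0,0,0,0],[0,0,0,0]]}}

```text
clock: 28.2
eef_pos: [0.4991, -0.2058, 0.0708]
tool_rot: [-0.036, 0.999, 0.001, 0.002]
ft_force: [0.4, -0.1, -1.6]
grip_width: 0.0489
grasp_force: 63.4
```

Call:
{"method": "apply_moves", "body": {"commands": [[0,0,0.1,0],[0,0,0.1,0],[0,0,0.1,0],[0,0,0.1,0],[0,0,0,0]]}}

```text
clock: 28.62
eef_pos: [0.4987, -0.206, 0.0622]
tool_rot: [-0.036, 0.999, 0.001, 0.002]
ft_force: [-0.0, 0.2, -1.5]
grip_width: 0.0491
grasp_force: 63.4
```

Run:
```python
from h import *
go(.498,-.2055,.0531,-175.9)
```

```text
t 28.62 p [ 0.4987 -0.206   0.0622] yaw -175.86 tilt [0.0033 0.0018] j [-0.39  0.47 -0.19  0.91  0.   -0.47] F [-0.   0.2 -1.5] w 0.0491 g 63.4
shift units [0.033 0.027 0.453] roll 0.001 rows>= 0.5
```

Call:
{"method": "apply_moves", "body": {"commands": [[0.03,0.02,0.1,0],[0,0,0.1,0],[0,0,0.1,0],[0,0,0,0],[0,0,0,0]]}}

```text
clock: 29.03
eef_pos: [0.498, -0.2056, 0.056]
tool_rot: [-0.036, 0.999, 0.001, 0.001]
ft_force: [0.3, 0.4, -2.3]
grip_width: 0.049
grasp_force: 63.4
```

Call:
{"method": "apply_moves", "body": {"commands": [[0,0,0.08,0],[0,0,0.05,0],[0,0,0.05,0],[0,0,0,0],[0,0,0,0]]}}

```text
clock: 29.45
eef_pos: [0.4982, -0.2057, 0.0532]
tool_rot: [-0.036, 0.999, 0.001, 0.002]
ft_force: [-2.1, 0.5, 2.7]
grip_width: 0.0488
grasp_force: 64.1
```

Call:
{"method": "apply_moves", "body": {"commands": [[0,0,0,0],[0,0,0,0],[0,0,0,0],[0,0,0,0],[0,0,0,0]], "claw": 0}}

```text
clock: 29.87
eef_pos: [0.4983, -0.2057, 0.0526]
tool_rot: [-0.036, 0.999, 0.001, 0.002]
ft_force: [-0.3, 0.1, -0.3]
grip_width: 0.0855
grasp_force: 0.0
```

Call:
{"method": "apply_moves", "body": {"commands": [[0,0,0,0],[0,0,-0.5,0],[0,0,-1,0],[0,0,-1,0],[0,0,-1,0]]}}

```text
clock: 30.28
eef_pos: [0.4978, -0.2057, 0.1239]
tool_rot: [-0.036, 0.999, 0.001, 0.002]
ft_force: [0.8, -0.3, 0.4]
grip_width: 0.0858
grasp_force: 0.0
```

Call:
{"method": "apply_moves", "body": {"commands": [[0,0,-1,0],[0,0,-1,0],[0,0,-1,0],[0,0,-1,0],[0,0,-1,0]]}}

```text
clock: 30.7
eef_pos: [0.4975, -0.2059, 0.2245]
tool_rot: [-0.036, 0.999, 0.001, 0.002]
ft_force: [1.3, 0.4, 0.1]
grip_width: 0.0854
grasp_force: 0.0
```

Call:
{"method": "apply_moves", "body": {"commands": [[0,0,-1,0.03],[0,0,0,0],[0.062,0.963,0,0],[0.062,0.963,0,0],[0.062,0.963,0,0]]}}

```text
clock: 31.12
eef_pos: [0.491, -0.148, 0.2426]
tool_rot: [-0.02, 1.0, 0.001, 0.002]
ft_force: [0.4, 0.8, 0.0]
grip_width: 0.0851
grasp_force: 0.0
```

Call:
{"method": "apply_moves", "body": {"commands": [[0.062,0.963,0,0],[0.062,0.963,0,0],[0.062,0.963,0,0],[0.062,0.963,0,0],[0.062,0.963,0,0]]}}

```text
clock: 31.53
eef_pos: [0.4807, -0.0515, 0.2426]
tool_rot: [-0.021, 1.0, 0.001, 0.001]
ft_force: [0.4, -0.1, 0.8]
grip_width: 0.0852
grasp_force: 0.0
```

Call:
{"method": "apply_moves", "body": {"commands": [[0.062,0.963,0,0],[0.062,0.963,0,0],[0.062,0.963,0,0],[0.062,0.963,0,0],[0.062,0.963,0,0]]}}

```text
clock: 31.95
eef_pos: [0.4706, 0.0444, 0.2428]
tool_rot: [-0.021, 1.0, 0.001, 0.001]
ft_force: [0.2, 0.1, 0.2]
grip_width: 0.0854
grasp_force: 0.0
```

Call:
{"method": "apply_moves", "body": {"commands": [[0.062,0.963,0,0],[0.062,0.963,0,0],[0.062,0.963,0,0],[0.062,0.963,0,0],[0.062,0.963,0,0]]}}

```text
clock: 32.37
eef_pos: [0.4605, 0.1403, 0.2429]
tool_rot: [-0.021, 1.0, 0.001, 0.001]
ft_force: [-0.3, -0.7, -0.8]
grip_width: 0.0856
grasp_force: 0.0
```

Call:
{"method": "apply_moves", "body": {"commands": [[0.062,0.963,0,0],[0.062,0.963,0,0],[0.062,0.963,0,0],[0.062,0.963,0,0],[0.062,0.963,0,0]]}}

```text
clock: 32.78
eef_pos: [0.4504, 0.2362, 0.243]
tool_rot: [-0.021, 1.0, 0.001, 0.001]
ft_force: [0.4, -0.9, -0.5]
grip_width: 0.0853
grasp_force: 0.0
```

Call:
{"method": "apply_moves", "body": {"commands": [[0.062,0.963,0,0],[0.062,0.963,0,0],[0.062,0.963,0,0],[0,0,0,0],[0,0,0,0]]}}

```text
clock: 33.2
eef_pos: [0.4443, 0.2935, 0.2428]
tool_rot: [-0.022, 1.0, 0.0, 0.001]
ft_force: [0.2, -0.3, -0.6]
grip_width: 0.0852
grasp_force: 0.0
```

Run:
```python
from h import *
cam('wrist','w11');o,R=st();W=load('w11');p=o['eef_pos']
im=cv2.imread('pics/w11.png').astype(int);b,g,r=im[...,0],im[...,1],im[...,2]
print('exp conn',proj(W,(.425,.330,.043)))
sub=np.zeros(b.shape,np.uint8);m=((r>150)&(r>b+70)&(g<r-20)&(r-g>30))
# black module blob: dark pixels near expectation
e=proj(W,(.425,.330,.034)).astype(int)
d=((im.max(2)<75)).astype(np.uint8);d=cv2.morphologyEx(d,cv2.MORPH_CLOSE,np.ones((9,9)))
n,l,s,c=cv2.connectedComponentsWithStats(d)
for i in range(1,n):
    if s[i,4]>1500:
        k=cv2.findContours((l==i).astype(np.uint8),0,2)[0][0];print(s[i],c[i].round(1),cv2.minAreaRect(k))
cv2.imwrite('pics/c11.png',np.hstack([cv2.imread('pics/w11.png')[100:340,200:440],np.zeros((240,2,3),np.uint8)]))
go(.425,.330,.034)
```

```text
t 33.25 p [0.4444 0.2928 0.2429] yaw -177.6 tilt [0.0026 0.0007] j [ 0.58  0.31  0.07  1.33 -0.    0.54] F [0.6 0.7 0.7] w 0.0849 g 0.0
exp conn [357.4 190.2]
[ 323  152   34   68 2085] [338.5 186.1] ((339.5, 185.5), (67.0, 33.0), 90.0)
[   0  158   66  168 9169] [ 27.6 244.5] ((32.5, 241.5), (167.0, 65.0), 90.0)
[    0   292   640   188 70447] [314.  413.8] ((319.5, 385.5), (187.0, 639.0), 90.0)
t 33.25 p [0.4444 0.2928 0.2429] yaw -177.6 tilt [0.0026 0.0007] j [ 0.58  0.31  0.07  1.33 -0.    0.54] F [0.6 0.7 0.7] w 0.0849 g 0.0
shift units [ 0.921  1.893 10.444] roll 0 rows>= 10.4
```

View pics/c11.png

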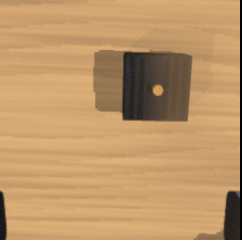

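Call:
{"method": "apply_moves", "body": {"commands": [[0.46,0.95,0,0],[0.46,0.945,0,0],[0,0,1,0],[0,0,1,0],[0,0,1,0]]}}

```text
clock: 33.67
eef_pos: [0.4253, 0.3296, 0.1831]
tool_rot: [-0.02, 1.0, 0.001, 0.002]
ft_force: [-0.1, 0.6, -0.5]
grip_width: 0.0855
grasp_force: 0.0
```

Call:
{"method": "apply_moves", "body": {"commands": [[0,0,1,0],[0,0,1,0],[0,0,1,0],[0,0,0,0],[0,0,0,0]]}}

```text
clock: 34.08
eef_pos: [0.4248, 0.3288, 0.1226]
tool_rot: [-0.02, 1.0, -0.0, 0.0]
ft_force: [-0.3, -0.5, 0.4]
grip_width: 0.0856
grasp_force: 0.0
```

Run:
```python
from h import *
cam('wrist','w12');o,R=st();W=load('w12')
im=cv2.imread('pics/w12.png').astype(int);b,g,r=im[...,0],im[...,1],im[...,2]
e=proj(W,(.425,.330,.043));print('exp conn',e)
x,y=e.astype(int);s=im[y-25:y+25,x-25:x+25];m=(s[...,2]>120)
print(np.argwhere(m).mean(0)[::-1]+[x-25,y-25],m.sum())
go(.425,.330,.034)
```

```text
t 34.13 p [0.4257 0.3297 0.1239] yaw -177.72 tilt [0.0033 0.0016] j [ 0.66  0.4  -0.12  1.05 -0.    0.62] F [ 0.4 -0.3  0.8] w 0.0853 g 0.0
exp conn [317.3 254.8]
[317.79916318 253.72803347] 239
t 34.13 p [0.4257 0.3297 0.1239] yaw -177.72 tilt [0.0033 0.0016] j [ 0.66  0.4  -0.12  1.05 -0.    0.62] F [ 0.4 -0.3  0.8] w 0.0853 g 0.0
shift units [0.047 0.01  4.495] roll 0 rows>= 4.5
```

Call:
{"method": "apply_moves", "body": {"commands": [[0.03,0,0.9,0],[0,0,0.9,0],[0,0,0.9,0],[0,0,0.9,0],[0,0,0.87,0]]}}

```text
clock: 34.55
eef_pos: [0.4266, 0.3313, 0.0353]
tool_rot: [-0.02, 1.0, 0.002, 0.003]
ft_force: [0.3, 0.4, -0.0]
grip_width: 0.0858
grasp_force: 0.0
```

Call:
{"method": "apply_moves", "body": {"commands": [[0,0,0,0],[0,0,0,0],[0,0,0,0],[0,0,0,0],[0,0,0,0]], "claw": 1}}

```text
clock: 34.97
eef_pos: [0.4262, 0.3312, 0.0357]
tool_rot: [-0.02, 1.0, 0.002, 0.003]
ft_force: [0.3, -0.3, 3.3]
grip_width: 0.0588
grasp_force: 67.0
```

Call:
{"method": "apply_moves", "body": {"commands": [[0,0,0,0],[0,0,0,0],[0,0,0,0],[0,0,0,0],[0,0,0,0]]}}

```text
clock: 35.38
eef_pos: [0.4262, 0.3313, 0.0357]
tool_rot: [-0.02, 1.0, 0.002, 0.003]
ft_force: [-0.8, -0.2, 5.7]
grip_width: 0.0588
grasp_force: 67.3
```

Run:
```python
from h import *
cam('wrist','w13');o,R=st();W=load('w13');p=o['eef_pos']
im=cv2.imread('pics/w13.png').astype(int);b,g,r=im[...,0],im[...,1],im[...,2]
e=proj(W,(.425,.330,.043));print('exp conn',e)
x,y=e.astype(int);s=im[y-40:y+40,x-40:x+40];m=(s[...,2]>120)&(s[...,2]>s[...,0]+50)
q=np.argwhere(m).mean(0)[::-1]+[x-40,y-40];print(q,m.sum(),'conn in tool',R.T@(at(W,*q,.043)-p))
```

```text
t 35.43 p [0.4262 0.3312 0.0357] yaw -177.66 tilt [0.0063 0.0036] j [ 0.66  0.51 -0.22  0.84 -0.    0.62] F [ 0.2 -0.9  6.1] w 0.0588 g 67.3
exp conn [312.2 332.5]
[314.44164456 328.15782493] 754 conn in tool [ 0.00289655 -0.00040129 -0.00729754]
```

Call:
{"method": "apply_moves", "body": {"commands": [[0,0,-0.4,0],[0,0,-0.8,0],[0,0,-1,0],[0,0,-1,0],[0,0,-1,0]]}}

```text
clock: 35.85
eef_pos: [0.4241, 0.3299, 0.1186]
tool_rot: [-0.02, 1.0, 0.0, 0.001]
ft_force: [0.3, -0.8, -2.3]
grip_width: 0.0588
grasp_force: 66.3
```

Call:
{"method": "apply_moves", "body": {"commands": [[0,0,-1,0],[0,0,-1,0],[0,0,-1,0],[0,0,-1,0],[0,0,-1,0]]}}

```text
clock: 36.27
eef_pos: [0.4237, 0.3298, 0.2188]
tool_rot: [-0.02, 1.0, 0.001, 0.001]
ft_force: [0.5, 0.4, -2.6]
grip_width: 0.0586
grasp_force: 66.3
```

Call:
{"method": "apply_moves", "body": {"commands": [[0,0,-1,-0.03],[0,0,0,0],[-0.289,-0.9645,0,0],[-0.289,-0.9645,0,0],[-0.289,-0.9645,0,0]]}}

```text
clock: 36.68
eef_pos: [0.4451, 0.2729, 0.2365]
tool_rot: [-0.036, 0.999, 0.0, 0.001]
ft_force: [-0.9, -0.1, -3.0]
grip_width: 0.0586
grasp_force: 66.3
```

Call:
{"method": "apply_moves", "body": {"commands": [[-0.289,-0.9645,0,0],[-0.289,-0.9645,0,0],[-0.289,-0.9645,0,0],[-0.289,-0.9645,0,0],[-0.289,-0.9645,0,0]]}}

```text
clock: 37.1
eef_pos: [0.481, 0.1783, 0.2364]
tool_rot: [-0.036, 0.999, 0.0, 0.0]
ft_force: [-0.6, -0.2, -2.4]
grip_width: 0.0584
grasp_force: 66.3
```

Call:
{"method": "apply_moves", "body": {"commands": [[-0.289,-0.9645,0,0],[-0.289,-0.9645,0,0],[-0.289,-0.9645,0,0],[-0.289,-0.9645,0,0],[-0.289,-0.9645,0,0]]}}

```text
clock: 37.52
eef_pos: [0.5167, 0.0844, 0.2362]
tool_rot: [-0.036, 0.999, 0.001, 0.0]
ft_force: [0.1, -0.0, -2.5]
grip_width: 0.0585
grasp_force: 66.3
```

Call:
{"method": "apply_moves", "body": {"commands": [[-0.289,-0.9645,0,0],[-0.289,-0.9645,0,0],[-0.289,-0.9645,0,0],[-0.289,-0.9645,0,0],[-0.289,-0.9645,0,0]]}}

```text
clock: 37.93
eef_pos: [0.5525, -0.0096, 0.2361]
tool_rot: [-0.036, 0.999, 0.001, 0.0]
ft_force: [0.8, 1.0, -2.2]
grip_width: 0.0588
grasp_force: 66.3
```

Call:
{"method": "apply_moves", "body": {"commands": [[-0.289,-0.9645,0,0],[-0.289,-0.9645,0,0],[-0.289,-0.9645,0,0],[-0.289,-0.9645,0,0],[-0.289,-0.9645,0,0]]}}

```text
clock: 38.35
eef_pos: [0.5884, -0.1036, 0.2359]
tool_rot: [-0.036, 0.999, 0.001, 0.0]
ft_force: [-0.6, 0.1, -4.1]
grip_width: 0.0587
grasp_force: 66.3
```

Call:
{"method": "apply_moves", "body": {"commands": [[-0.289,-0.9645,0,0],[-0.289,-0.9645,0,0],[-0.289,-0.9645,0,0],[-0.289,-0.9645,0,0],[-0.289,-0.9645,0,0]]}}

```text
clock: 38.77
eef_pos: [0.6243, -0.1976, 0.2356]
tool_rot: [-0.036, 0.999, 0.001, 0.0]
ft_force: [0.6, 1.1, -3.0]
grip_width: 0.0583
grasp_force: 66.3
```

Call:
{"method": "apply_moves", "body": {"commands": [[0,0,0,0],[0,0,0,0],[0,0,0,0],[0,0,0,0],[0,0,0,0]]}}

```text
clock: 39.18
eef_pos: [0.6245, -0.1959, 0.2375]
tool_rot: [-0.037, 0.999, 0.001, 0.001]
ft_force: [-0.3, 0.3, -2.5]
grip_width: 0.0584
grasp_force: 66.3
```

Run:
```python
from h import *
cam('wrist','w14');o,R=st();W=load('w14');p=o['eef_pos']
im=cv2.imread('pics/w14.png').astype(int)
x,y=314,328;s=im[y-40:y+40,x-40:x+40];m=(s[...,2]>120)&(s[...,2]>s[...,0]+50)
print('conn px',np.argwhere(m).mean(0)[::-1]+[x-40,y-40],m.sum())
go(.6264,-.1959,.0537,-175.9)
```

```text
t 39.23 p [ 0.6246 -0.1959  0.2377] yaw -175.8 tilt [0.0032 0.0019] j [-0.31  0.56  0.45  1.45  0.   -0.38] F [ 0.1 -0.5 -2.7] w 0.0585 g 66.3
conn px [314.1971831  328.31549296] 710
t 39.23 p [ 0.6246 -0.1959  0.2377] yaw -175.8 tilt [0.0032 0.0019] j [-0.31  0.56  0.45  1.45  0.   -0.38] F [ 0.1 -0.5 -2.7] w 0.0585 g 66.3
shift units [-0.057 -0.02   9.202] roll 0.002 rows>= 9.2
```

Call:
{"method": "apply_moves", "body": {"commands": [[-0.03,-0.02,1,0],[0,0,1,0],[0,0,1,0],[0,0,1,0],[0,0,1,0]]}}

```text
clock: 39.65
eef_pos: [0.6257, -0.1964, 0.1373]
tool_rot: [-0.037, 0.999, 0.001, 0.002]
ft_force: [-0.3, 0.7, -3.9]
grip_width: 0.0588
grasp_force: 66.5
```

Call:
{"method": "apply_moves", "body": {"commands": [[0,0,1,0],[0,0,1,0],[0,0,0.9,0],[0,0,0.3,0],[0,0,0,0]]}}

```text
clock: 40.07
eef_pos: [0.6244, -0.1959, 0.0716]
tool_rot: [-0.036, 0.999, 0.002, -0.0]
ft_force: [-0.6, 0.8, -3.1]
grip_width: 0.0582
grasp_force: 66.3
```

Call:
{"method": "apply_moves", "body": {"commands": [[0,0,0.1,0],[0,0,0.1,0],[0,0,0.1,0],[0,0,0,0],[0,0,0,0]]}}

```text
clock: 40.48
eef_pos: [0.6263, -0.1971, 0.0684]
tool_rot: [-0.036, 0.999, 0.001, 0.002]
ft_force: [0.0, 0.8, -3.2]
grip_width: 0.059
grasp_force: 66.3
```

Run:
```python
from h import *
go(.6264,-.1959,.0537,-175.9)
```

```text
t 40.48 p [ 0.6263 -0.1971  0.0684] yaw -175.86 tilt [0.0045 0.0014] j [-0.31  0.67  0.18  1.08  0.   -0.38] F [ 0.   0.8 -3.2] w 0.059 g 66.3
shift units [-0.005  0.058  0.735] roll 0.001 rows>= 0.7
```

Call:
{"method": "apply_moves", "body": {"commands": [[0,0.05,0.1,0],[0,0,0.1,0],[0,0,0.1,0],[0,0,0,0],[0,0,0,0]]}}

```text
clock: 40.9
eef_pos: [0.6257, -0.1959, 0.0613]
tool_rot: [-0.036, 0.999, 0.001, 0.001]
ft_force: [-0.3, 0.8, -2.1]
grip_width: 0.0588
grasp_force: 66.3
```

Call:
{"method": "apply_moves", "body": {"commands": [[0,0,0.1,0],[0,0,0.1,0],[0,0,0,0],[0,0,0,0],[0,0,0,0]]}}

```text
clock: 41.32
eef_pos: [0.6259, -0.1959, 0.0577]
tool_rot: [-0.036, 0.999, 0.001, 0.002]
ft_force: [0.3, 0.5, -3.5]
grip_width: 0.0586
grasp_force: 66.3
```

Call:
{"method": "apply_moves", "body": {"commands": [[0,0,0.1,0],[0,0,0.05,0],[0,0,0,0],[0,0,0,0],[0,0,0,0]]}}

```text
clock: 41.73
eef_pos: [0.626, -0.1959, 0.0547]
tool_rot: [-0.036, 0.999, 0.001, 0.002]
ft_force: [0.2, -0.3, -2.7]
grip_width: 0.0584
grasp_force: 66.3
```

Call:
{"method": "apply_moves", "body": {"commands": [[0,0,0.05,0],[0,0,0.05,0],[0,0,0,0],[0,0,0,0],[0,0,0,0]]}}

```text
clock: 42.15
eef_pos: [0.6262, -0.196, 0.0538]
tool_rot: [-0.036, 0.999, 0.001, 0.002]
ft_force: [-2.2, -0.3, 5.6]
grip_width: 0.0585
grasp_force: 67.4
```

Call:
{"method": "apply_moves", "body": {"commands": [[0,0,0,0],[0,0,0,0],[0,0,0,0],[0,0,0,0],[0,0,0,0]], "claw": 0}}

```text
clock: 42.57
eef_pos: [0.626, -0.1959, 0.0524]
tool_rot: [-0.036, 0.999, 0.001, 0.002]
ft_force: [-0.2, -0.8, 0.1]
grip_width: 0.0856
grasp_force: 0.0
```

Call:
{"method": "apply_moves", "body": {"commands": [[0,0,0,0],[0,0,-0.5,0],[0,0,-1,0],[0,0,-1,0],[0,0,-1,0]]}}

```text
clock: 42.98
eef_pos: [0.6256, -0.196, 0.124]
tool_rot: [-0.036, 0.999, 0.001, 0.002]
ft_force: [-0.2, -1.5, -0.1]
grip_width: 0.0851
grasp_force: 0.0
```

Call:
{"method": "apply_moves", "body": {"commands": [[0,0,-1,0],[0,0,-1,0],[0,0,-1,0],[0,0,-1,0],[0,0,-1,0]]}}

```text
clock: 43.4
eef_pos: [0.6253, -0.1962, 0.2247]
tool_rot: [-0.036, 0.999, 0.001, 0.002]
ft_force: [-0.3, -0.3, -0.7]
grip_width: 0.085
grasp_force: 0.0
```

Call:
{"method": "apply_moves", "body": {"commands": [[1,0,-1,0],[1,0,0,0],[1,0,0,0],[1,0,0,0],[0,0,0,0]]}}

```text
clock: 43.82
eef_pos: [0.5422, -0.2022, 0.2438]
tool_rot: [-0.035, 0.999, 0.001, 0.001]
ft_force: [-0.3, 0.4, -0.2]
grip_width: 0.0853
grasp_force: 0.0
```

Run:
```python
from h import *
cam('wrist','w15');o,R=st();a=cv2.imread('pics/w15.png')
t=cam('top','t15')['image'];s=cam('scene','s15')['image']
cv2.imwrite('pics/c15.png',np.vstack([np.hstack([cv2.resize(a,(480,360)),cv2.resize(t[220:310,300:380],(320,360),interpolation=cv2.INTER_CUBIC)]),np.hstack([cv2.resize(s[200:360,200:400],(300,240),interpolation=cv2.INTER_CUBIC),cv2.resize(t[165:345,140:440],(400,240)),np.zeros((240,100,3),np.uint8)])]))
```

```text
t 43.87 p [ 0.5441 -0.2022  0.2438] yaw -175.93 tilt [0.004  0.0014] j [-0.36  0.4   0.21  1.37  0.   -0.43] F [-0.3  0.2 -0. ] w 0.0858 g 0.0
```

View pics/c15.png

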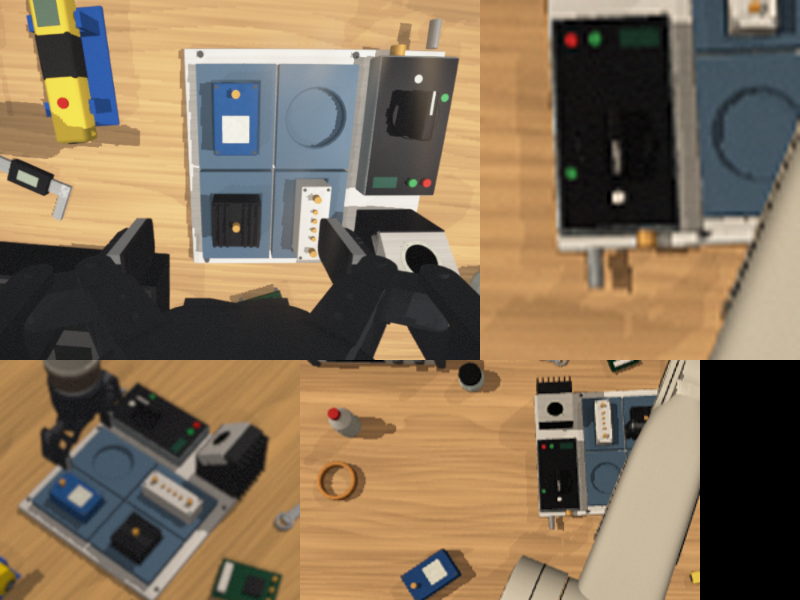

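All three modules are seated: oscillator (236,118), amplifier (235,220) and filter (314,217) in the wrist panel. The circulator nest stays empty. Next I'll locate the switch axis from its white and green marks.

Run:
```python
from h import *
def near(name,x,y,kind,h=12):
    im=cv2.imread(f'pics/{name}.png').astype(int);s=im[max(0,y-h):y+h,max(0,x-h):x+h];b,g,r=s[...,0],s[...,1],s[...,2]
    m={'w':s.min(2)>150,'g':(g>r+50)&(g>b+20)}[kind].astype(np.uint8)
    n,l,st_,c=cv2.connectedComponentsWithStats(m);i=1+np.argmax(st_[1:,4]);return c[i]+[max(0,x-h),max(0,y-h)],st_[i,4]
Ws={n:load(n) for n in('w8','w15')}
yaw=np.radians(4.1);ex=np.array([np.cos(yaw),np.sin(yaw),0]);ey=np.array([-ex[1],ex[0],0])
pts={}
for nm,(wx,wy),(gx,gy) in(('w8',(110,165),(141,202)),('w15',(557,104),(593,131))):
    w,a=near(nm,wx,wy,'w');g,b=near(nm,gx,gy,'g');W=Ws[nm];pts[nm]=(w,g)
    P=at(W,*w,.042);G=at(W,*g,.042);d=G-P;r=np.linalg.norm(d)
    print(nm,w,a,g,b,P,G,'r',r,'ang',np.degrees(np.arctan2(d@ey,d@ex)),'axis',P+r*ex)
for k in(0,1): print('tri',tri((Ws['w8'],*pts['w8'][k]),(Ws['w15'],*pts['w15'][k])))
# pointer line
for e8,e6 in(((86,184),(461,3)),((79,213),(459,37))):
    print('ptr',tri((Ws['w8'],*e8),(load('w6'),*e6)),at(Ws['w8'],*e8,.071),at(load('w6'),*e6,.071))
O=np.array([.5575,-.1528,0])
for e in((86,184),(79,213)):
    q=at(Ws['w8'],*e,.071)-O;print('ptr rig',q@ex,q@ey)
T=load('top0');
for e in((447,281),(447,313)):
    q=at(T,e[0]*.3+200,e[1]*.3+170,.071)-O;print('ptr rig top',q@ex,q@ey)
st()
```

```text
w8 [110.39772727 164.98863636] 88 [141.10588235 201.72941176] 85 [ 0.4369 -0.0029  0.042 ] [0.4543 0.033  0.042 ] r 0.039894485834511 ang 60.04147531295989 axis [ 4.76692387e-01 -4.76462199e-05  4.20000000e-02]
w15 [557.78571429 104.91836735] 98 [592.63218391 129.93103448] 87 [ 0.4371 -0.0041  0.042 ] [0.4545 0.0318 0.042 ] r 0.03989448583451103 ang 60.04147531295981 axis [ 0.47689239 -0.00124765  0.042     ]
tri [ 0.4371 -0.0034  0.041 ]
tri [0.4546 0.0327 0.041 ]
ptr [ 0.4511 -0.0022  0.0709] [ 0.4507 -0.0024  0.071 ] [ 0.4514 -0.002   0.071 ]
ptr [4.753e-01 4.000e-04 7.210e-02] [4.764e-01 4.000e-04 7.100e-02] [4.746e-01 3.000e-04 7.100e-02]
ptr rig -0.09577345998938887 0.1576510208075448
ptr rig -0.06993903902393207 0.15860637068040145
ptr rig top -0.06840033172670872 0.15769402214312436
ptr rig top -0.09706978066342643 0.1591475343257139
t 43.97 p [ 0.546  -0.2022  0.2434] yaw -175.87 tilt [0.0052 0.0012] j [-0.36  0.41  0.21  1.37  0.   -0.43] F [-0.2 -0.5  0.7] w 0.0854 g 0.0
```

Call:
{"method": "apply_moves", "body": {"commands": [[0.242,0.936,0,0],[0.242,0.936,0,0],[0.242,0.936,0,0],[0.242,0.936,0,0],[0.242,0.936,0,0]]}}

```text
clock: 44.38
eef_pos: [0.5154, -0.1095, 0.2425]
tool_rot: [-0.036, 0.999, 0.001, 0.002]
ft_force: [-0.0, 0.3, -0.1]
grip_width: 0.0858
grasp_force: 0.0
```

Call:
{"method": "apply_moves", "body": {"commands": [[0.242,0.936,0,0],[0.242,0.936,0,0],[0.242,0.936,0,0],[0.242,0.936,0,0],[0.242,0.936,0,0]]}}

```text
clock: 44.8
eef_pos: [0.4845, -0.0176, 0.2427]
tool_rot: [-0.036, 0.999, 0.001, 0.002]
ft_force: [-0.0, -1.0, 0.2]
grip_width: 0.0856
grasp_force: 0.0
```

Call:
{"method": "apply_moves", "body": {"commands": [[0.242,0.936,0,0],[0,0,1,0],[0,0,1,0],[0,0,1,0],[0,0,1,0]]}}

```text
clock: 45.22
eef_pos: [0.4791, 0.0004, 0.1621]
tool_rot: [-0.037, 0.999, 0.001, 0.003]
ft_force: [-0.4, -0.1, -0.6]
grip_width: 0.0857
grasp_force: 0.0
```

Call:
{"method": "apply_moves", "body": {"commands": [[0,0,1,0],[0,0,1,0],[0,0,1,0],[0,0,0,0],[0,0,0,0]]}}

```text
clock: 45.63
eef_pos: [0.478, 0.0001, 0.1019]
tool_rot: [-0.036, 0.999, 0.001, 0.001]
ft_force: [0.1, 0.1, 1.5]
grip_width: 0.0853
grasp_force: 0.0
```

Run:
```python
from h import *
go(.4768,-.0006,.074,-175.9)
```

```text
t 45.63 p [4.780e-01 1.000e-04 1.019e-01] yaw -175.83 tilt [0.001  0.0018] j [-0.    0.32 -0.31  0.94  0.   -0.07] F [0.1 0.1 1.5] w 0.0853 g 0.0
shift units [ 0.061 -0.032  1.393] roll 0.001 rows>= 1.4
```

Call:
{"method": "apply_moves", "body": {"commands": [[0.06,-0.03,0.4,0],[0,0,0.5,0],[0,0,0.49,0],[0,0,0,0],[0,0,0,0]]}}

```text
clock: 46.05
eef_pos: [0.4769, -0.0009, 0.0747]
tool_rot: [-0.036, 0.999, 0.001, 0.002]
ft_force: [-0.4, -0.6, 0.3]
grip_width: 0.0857
grasp_force: 0.0
```

Call:
{"method": "apply_moves", "body": {"commands": [[0,0,0,0],[0,0,0,0],[0,0,0,0],[0,0,0,0],[0,0,0,0]], "claw": 1}}

```text
clock: 46.47
eef_pos: [0.4771, -0.0009, 0.075]
tool_rot: [-0.036, 0.999, 0.001, 0.002]
ft_force: [1.2, 1.0, -0.5]
grip_width: 0.0255
grasp_force: 0.0
```

Call:
{"method": "apply_moves", "body": {"commands": [[0,0,0,0],[0,0,0,0],[0,0,0,0],[0,0,0,0],[0,0,0,0]]}}

```text
clock: 46.88
eef_pos: [0.4771, -0.0006, 0.0751]
tool_rot: [-0.036, 0.999, 0.001, 0.002]
ft_force: [-1.3, 1.8, 5.7]
grip_width: 0.0127
grasp_force: 59.3
```

Run:
```python
from h import *
go(.4768,-.0006,.074,-175.9)
```

```text
t 46.88 p [ 0.4771 -0.0006  0.0751] yaw -175.85 tilt [0.0039 0.0025] j [-0.    0.35 -0.34  0.87  0.   -0.08] F [-1.3  1.8  5.7] w 0.0127 g 59.3
shift units [0.014 0.    0.057] roll 0.001 rows>= 0.1
```

Call:
{"method": "apply_moves", "body": {"commands": [[0,0,0,0.1],[0,0,0,0.1],[0,0,0,0.1],[0,0,0,0.1],[0,0,0,0.1]]}}

```text
clock: 47.3
eef_pos: [0.4771, -0.0004, 0.0751]
tool_rot: [0.226, 0.974, 0.002, 0.002]
ft_force: [-0.9, 2.9, 5.7]
grip_width: 0.0121
grasp_force: 59.3
```

Call:
{"method": "apply_moves", "body": {"commands": [[0,0,0,0.1],[0,0,0,0.1],[0,0,0,0.1],[0,0,0,0.1],[0,0,0,0.08]]}}

```text
clock: 47.72
eef_pos: [0.4772, -0.0002, 0.0751]
tool_rot: [0.461, 0.887, 0.002, 0.001]
ft_force: [-1.2, 4.0, 5.3]
grip_width: 0.0124
grasp_force: 59.3
```

Call:
{"method": "apply_moves", "body": {"commands": [[0,0,0,0],[0,0,0,0],[0,0,0,0],[0,0,0,0],[0,0,0,0]]}}

```text
clock: 48.13
eef_pos: [0.4772, -0.0002, 0.0751]
tool_rot: [0.459, 0.888, 0.002, 0.001]
ft_force: [-1.6, 3.7, 5.2]
grip_width: 0.0123
grasp_force: 59.3
```

Run:
```python
from h import *
o,R=st();print(o['ft_torque'])
```

```text
t 48.13 p [ 4.772e-01 -2.000e-04  7.510e-02] yaw 125.36 tilt [0.004  0.0031] j [-0.    0.35 -0.34  0.87  0.    0.95] F [-1.6  3.7  5.2] w 0.0123 g 59.3
[ 0.54024353  0.35201317 -0.12498012]
```

Call:
{"method": "apply_moves", "body": {"commands": [[0,0,0,0],[0,0,0,0],[0,0,0,0],[0,0,0,0],[0,0,0,0]], "claw": 0}}

```text
clock: 48.55
eef_pos: [0.4769, -0.0011, 0.0745]
tool_rot: [0.459, 0.888, 0.001, 0.001]
ft_force: [0.3, 0.8, 0.4]
grip_width: 0.0725
grasp_force: 0.0
```

Call:
{"method": "apply_moves", "body": {"commands": [[0,0,0,0],[0,0,-0.5,0],[0,0,-1,0],[0,0,-1,0],[0,0,-1,0]]}}

```text
clock: 48.97
eef_pos: [0.4764, -0.0011, 0.1452]
tool_rot: [0.459, 0.888, 0.001, 0.001]
ft_force: [0.7, -0.4, 0.4]
grip_width: 0.0853
grasp_force: 0.0
```

Call:
{"method": "apply_moves", "body": {"commands": [[0,0,-1,0],[0,0,-1,0],[0,0,-1,-0.1137],[0,0,-1,-0.1137],[0,0,-1,-0.1137]]}}

```text
clock: 49.38
eef_pos: [0.4762, -0.0013, 0.2457]
tool_rot: [0.291, 0.957, 0.001, 0.001]
ft_force: [0.0, -0.7, 0.6]
grip_width: 0.0859
grasp_force: 0.0
```

Call:
{"method": "apply_moves", "body": {"commands": [[0,0,-0.4,-0.1137],[0,0,0,-0.1137],[0,0,0,-0.1137],[0,0,0,-0.1137],[0,0,0,-0.1137]]}}

```text
clock: 49.8
eef_pos: [0.4763, -0.0013, 0.2528]
tool_rot: [-0.002, 1.0, 0.001, 0.002]
ft_force: [0.8, 0.2, -0.5]
grip_width: 0.0853
grasp_force: 0.0
```

Call:
{"method": "apply_moves", "body": {"commands": [[0,0,0,-0.1137],[0,0,0,0],[0,0,0,0],[0,0,0,0],[0,0,0,0]]}}

```text
clock: 50.22
eef_pos: [0.4763, -0.0012, 0.2527]
tool_rot: [-0.058, 0.998, 0.001, 0.002]
ft_force: [0.9, 0.3, 0.1]
grip_width: 0.0854
grasp_force: 0.0
```

Run:
```python
from h import *
cam('wrist','w16')
go(.446,-.399,None,-173.2);W=load('w16')
im=cv2.imread('pics/w16.png').astype(int);b,g,r=im[...,0],im[...,1],im[...,2]
# pointer: white pixels on switch; compare predicted pointer positions at RUN/OFF
yaw=np.radians(4.1)
for n,a in(('OFF',0),('RUN',1.05)):
    d=np.array([-np.cos(yaw-a),-np.sin(yaw-a)])
    for k in(.006,.013,.02): 
        u=proj(W,[.477+k*d[0],-.0003+k*d[1],.071]);x,y=u.astype(int);print(n,k,u,im[y-1:y+2,x-1:x+2].min(2).max())
```

```text
t 50.27 p [ 0.4763 -0.0012  0.2527] yaw -173.34 tilt [0.0033 0.0017] j [-0.    0.19 -0.06  1.32  0.   -0.12] F [-0.5 -0.2 -0.4] w 0.0854 g 0.0
shift units [  3.815 -19.579  -0.04 ] roll -0.002 rows>= 19.6
OFF 0.006 [315.9 208.3] 49
OFF 0.013 [316.3 200.1] 38
OFF 0.02 [316.7 191.7] 41
RUN 0.006 [322.  212.1] 242
RUN 0.013 [329.5 208.4] 242
RUN 0.02 [337.  204.6] 242
```

The pointer is at RUN, confirmed by pixel values along the predicted line. Now to the thermometer.

Call:
{"method": "apply_moves", "body": {"commands": [[0.191,-0.979,0,0],[0.191,-0.979,0,0],[0.191,-0.979,0,0],[0.191,-0.979,0,0],[0.191,-0.979,0,0]]}}

```text
clock: 50.68
eef_pos: [0.4688, -0.1015, 0.2526]
tool_rot: [-0.058, 0.998, 0.001, 0.002]
ft_force: [0.3, 0.2, 0.6]
grip_width: 0.0852
grasp_force: 0.0
```

Call:
{"method": "apply_moves", "body": {"commands": [[0.191,-0.979,0,0],[0.191,-0.979,0,0],[0.191,-0.979,0,0],[0.191,-0.979,0,0],[0.191,-0.979,0,0]]}}

```text
clock: 51.1
eef_pos: [0.4612, -0.2011, 0.2523]
tool_rot: [-0.058, 0.998, 0.001, 0.002]
ft_force: [0.1, 0.3, 1.0]
grip_width: 0.0853
grasp_force: 0.0
```

Call:
{"method": "apply_moves", "body": {"commands": [[0.191,-0.979,0,0],[0.191,-0.979,0,0],[0.191,-0.979,0,0],[0.191,-0.979,0,0],[0.191,-0.979,0,0]]}}

```text
clock: 51.52
eef_pos: [0.4537, -0.3006, 0.2521]
tool_rot: [-0.058, 0.998, 0.001, 0.002]
ft_force: [0.6, -0.4, 0.0]
grip_width: 0.0856
grasp_force: 0.0
```

Call:
{"method": "apply_moves", "body": {"commands": [[0.191,-0.979,0,0],[0.191,-0.979,0,0],[0.191,-0.979,0,0],[0.191,-0.979,0,0],[0.191,-0.979,0,0]]}}

```text
clock: 51.93
eef_pos: [0.4463, -0.4001, 0.2518]
tool_rot: [-0.058, 0.998, 0.001, 0.002]
ft_force: [-0.3, 0.4, 0.5]
grip_width: 0.0855
grasp_force: 0.0
```

Call:
{"method": "apply_moves", "body": {"commands": [[0,0,0,0],[0,0,0,0],[0,0,0,0],[0,0,0,0],[0,0,0,0]]}}

```text
clock: 52.35
eef_pos: [0.4467, -0.3981, 0.2521]
tool_rot: [-0.059, 0.998, 0.001, 0.002]
ft_force: [0.2, 0.1, -0.2]
grip_width: 0.0851
grasp_force: 0.0
```

Run:
```python
from h import *
cam('wrist','w17');o,R=st();W=load('w17')
im=cv2.imread('pics/w17.png');h=cv2.cvtColor(im,cv2.COLOR_BGR2HSV)
y=cv2.inRange(h,(20,120,120),(35,255,255));y[300:]=0
n,l,s,c=cv2.connectedComponentsWithStats(y)
al=[]
for i in range(1,n):
    if s[i,4]>300:
        k=cv2.findContours((l==i).astype(np.uint8),0,2)[0][0];q=cv2.minAreaRect(k);print(s[i],c[i].round(1),q)
print('pred centre top',proj(W,(.446,-.399,.058)))
cv2.imwrite('pics/c17.png',im[60:330,180:460])
```

```text
t 52.4 p [ 0.4467 -0.3982  0.2522] yaw -173.2 tilt [0.0035 0.0017] j [-0.73  0.44  0.29  1.42  0.   -0.85] F [-0.4 -0.1  0.3] w 0.0853 g 0.0
[ 389    0   58   41 1917] [418.1  19.5] ((417.3731994628906, 19.80950927734375), (36.27312469482422, 59.60759353637695), 85.71085357666016)
[314   7  44  39 963] [334.3  27.5] ((335.36468505859375, 26.241180419921875), (36.124053955078125, 42.71995162963867), 85.60128784179688)
[ 290  121   46   63 1670] [313.  149.9] ((312.5, 152.0), (62.0, 45.0), 90.0)
[ 293  231   42   69 2666] [313.2 265.2] ((313.5, 265.0), (68.0, 41.0), 90.0)
pred centre top [313.6 210.3]
```

Run:
```python
from h import *
W=load('w17');im=cv2.imread('pics/w17.png');h=cv2.cvtColor(im,cv2.COLOR_BGR2HSV)
y=cv2.inRange(h,(20,120,90),(35,255,255))[:, 270:360]
for r in range(105,350,6):
    x=np.flatnonzero(y[r]); print(r,(x.min()+270,x.max()+270,len(x)) if len(x) else None,end=' ')
print()
red=cv2.inRange(h,(0,150,100),(8,255,255))|cv2.inRange(h,(172,150,100),(180,255,255));red[:, :280]=0;red[:,350:]=0
p=np.argwhere(red).mean(0)[::-1];print('red',p,at(W,*p,.0585))
rows=np.flatnonzero(y[:,30:60].sum(1)>0);print('rows',rows.min(),rows.max())
for r in(rows.min(),rows.max(),184,230): print(r,at(W,313.5,r,.058))
T=load('top0')
print([at(T,430+x*.175,230+v*.175,.058) for x,v in((190,52),(231.5,363))])
```

```text
105 None 111 None 117 None 123 (np.int64(292), np.int64(334), 43) 129 (np.int64(291), np.int64(335), 45) 135 (np.int64(291), np.int64(335), 45) 141 (np.int64(291), np.int64(335), 16) 147 (np.int64(291), np.int64(335), 16) 153 (np.int64(291), np.int64(335), 16) 159 (np.int64(291), np.int64(335), 16) 165 (np.int64(291), np.int64(334), 16) 171 (np.int64(292), np.int64(334), 15) 177 (np.int64(292), np.int64(334), 43) 183 (np.int64(296), np.int64(330), 35) 189 None 195 None 201 None 207 None 213 None 219 None 225 None 231 (np.int64(297), np.int64(330), 34) 237 (np.int64(293), np.int64(333), 41) 243 (np.int64(293), np.int64(334), 42) 249 (np.int64(293), np.int64(333), 41) 255 (np.int64(293), np.int64(333), 32) 261 (np.int64(293), np.int64(333), 28) 267 (np.int64(293), np.int64(333), 41) 273 (np.int64(293), np.int64(333), 41) 279 (np.int64(293), np.int64(333), 41) 285 (np.int64(294), np.int64(333), 40) 291 (np.int64(294), np.int64(333), 40) 297 (np.int64(294), np.int64(333), 40) 303 None 309 None 315 None 321 None 327 None 333 None 339 None 345 None 
red [313.11403509 259.93859649] [ 0.4913 -0.394   0.0585]
rows 9 302
9 [ 0.2896 -0.4179  0.058 ]
302 [ 0.5329 -0.3887  0.058 ]
184 [ 0.4232 -0.4019  0.058 ]
230 [ 0.4636 -0.397   0.058 ]
[array([ 0.5347, -0.3864,  0.058 ]), array([ 0.3722, -0.4038,  0.058 ])]
```

Call:
{"method": "apply_moves", "body": {"commands": [[-0.18,-0.02,1,0],[0,0,1,0],[0,0,1,0],[0,0,1,0],[0,0,1,0]]}}

```text
clock: 52.82
eef_pos: [0.4507, -0.3982, 0.1515]
tool_rot: [-0.059, 0.998, 0.001, 0.002]
ft_force: [0.3, 0.3, -0.6]
grip_width: 0.0855
grasp_force: 0.0
```

Call:
{"method": "apply_moves", "body": {"commands": [[0,0,1,0],[0,0,1,0],[0,0,1,0],[0,0,0,0],[0,0,0,0]]}}

```text
clock: 53.23
eef_pos: [0.4501, -0.3976, 0.0912]
tool_rot: [-0.059, 0.998, 0.002, 0.001]
ft_force: [0.1, -0.6, 0.1]
grip_width: 0.0851
grasp_force: 0.0
```

Run:
```python
from h import *
cam('wrist','w18');go(.451,-.3985,.054,-173.2);W=load('w18')
im=cv2.imread('pics/w18.png');h=cv2.cvtColor(im,cv2.COLOR_BGR2HSV)
red=cv2.inRange(h,(0,150,100),(8,255,255))|cv2.inRange(h,(172,150,100),(180,255,255));red[:, :280]=0;red[:,350:]=0
p=np.argwhere(red).mean(0)[::-1];print('red',p,at(W,*p,.0585))
print('tri red',tri((W,*p),(load('w17'),313.1,259.9)))
y=cv2.inRange(h,(20,120,90),(35,255,255))[:,200:430]
for r in range(20,480,20):
    x=np.flatnonzero(y[r]); print(r,(x.min()+200,x.max()+200) if len(x) else None,end=' ')
```

```text
t 53.28 p [ 0.4509 -0.3985  0.0926] yaw -173.23 tilt [0.0036 0.0017] j [-0.73  0.55  0.03  1.05  0.   -0.84] F [ 0.9 -0.4 -0. ] w 0.0853 g 0.0
shift units [ 0.004 -0.002  1.93 ] roll -0.0 rows>= 1.9
red [312.06888361 367.67933492] [ 0.4916 -0.394   0.0585]
tri red [ 0.491  -0.3941  0.0594]
20 None 40 None 60 None 80 None 100 None 120 (np.int64(265), np.int64(357)) 140 (np.int64(267), np.int64(356)) 160 (np.int64(267), np.int64(355)) 180 (np.int64(268), np.int64(355)) 200 (np.int64(269), np.int64(354)) 220 (np.int64(270), np.int64(354)) 240 None 260 None 280 None 300 None 320 (np.int64(273), np.int64(351)) 340 (np.int64(274), np.int64(350)) 360 (np.int64(274), np.int64(350)) 380 (np.int64(275), np.int64(349)) 400 (np.int64(293), np.int64(337)) 420 None 440 None 460 None
```

Call:
{"method": "apply_moves", "body": {"commands": [[0,0,0.5,0],[0,0,0.5,0],[0,0,0.5,0],[0,0,0.43,0],[0,0,0,0]]}}

```text
clock: 53.7
eef_pos: [0.4494, -0.3975, 0.0507]
tool_rot: [-0.059, 0.998, 0.002, 0.0]
ft_force: [0.6, 0.4, -0.1]
grip_width: 0.0851
grasp_force: 0.0
```

Call:
{"method": "apply_moves", "body": {"commands": [[0,0,0,0],[0,0,0,0],[0,0,0,0],[0,0,0,0],[0,0,0,0]], "claw": 1}}

```text
clock: 54.12
eef_pos: [0.4513, -0.3992, 0.0542]
tool_rot: [-0.059, 0.998, 0.0, 0.002]
ft_force: [0.3, 0.5, -1.5]
grip_width: 0.0371
grasp_force: 61.2
```

Call:
{"method": "apply_moves", "body": {"commands": [[0,0,0,0],[0,0,0,0],[0,0,0,0],[0,0,0,0],[0,0,0,0]]}}

```text
clock: 54.53
eef_pos: [0.4512, -0.3991, 0.0542]
tool_rot: [-0.059, 0.998, 0.0, 0.002]
ft_force: [0.3, 0.7, 4.4]
grip_width: 0.0371
grasp_force: 62.1
```

```bash
cat > red.py <<'E'
from h import *
def red(name):
    cam('wrist',name);o,R=st();W=load(name);p0=o['eef_pos']
    h=cv2.cvtColor(cv2.imread(f'pics/{name}.png'),cv2.COLOR_BGR2HSV)
    m=cv2.inRange(h,(0,150,100),(8,255,255))|cv2.inRange(h,(172,150,100),(180,255,255));m[:, :280]=0;m[:,350:]=0;m[:300]=0
    n,l,s,c=cv2.connectedComponentsWithStats(m);i=1+np.argmax(s[1:,4]);print('red',c[i].round(1),s[i,4],'world z.0585',at(W,*c[i],.0585))
    y=cv2.inRange(h,(20,120,90),(35,255,255))[:,200:430];rr=[]
    for r in list(range(30,480,10)):
        x=np.flatnonzero(y[r]); 
        if len(x)>20: rr.append((r,(x.min()+x.max())/2+200,x.max()-x.min()))
    print(rr[:3],rr[-3:])
    return c[i]
E
python3 -c "
from red import *
red('w19')"
```

```text
t 54.58 p [ 0.4512 -0.3991  0.0541] yaw -173.26 tilt [0.0046 0.0007] j [-0.73  0.59 -0.01  0.97  0.   -0.84] F [-0.6  0.4  5.7] w 0.0365 g 62.1Traceback (most recent call last):
  File "<string>", line 3, in <module>
    red('w19')
    ~~~^^^^^^^
  File "red.py", line 6, in red
    n,l,s,c=cv2.connectedComponentsWithStats(m);i=1+np.argmax(s[1:,4]);print('red',c[i].round(1),s[i,4],'world z.0585',at(W,*c[i],.0585))
                                                    ~~~~~~~~~^^^^^^^^^
    return _wrapfunc(a, 'argmax', axis=axis, out=out, **kwds)
    return bound(*args, **kwds)
ValueError: attempt to get argmax of an empty sequence
```

Call:
{"method": "apply_moves", "body": {"commands": [[0,0,-0.3,0],[0,0,-0.6,0],[0,0,-1,0],[0,0,-1,0],[0,0,-1,0]]}}

```text
clock: 55.0
eef_pos: [0.4495, -0.398, 0.1309]
tool_rot: [-0.059, 0.998, 0.002, 0.0]
ft_force: [0.5, -1.5, -1.2]
grip_width: 0.037
grasp_force: 61.3
```

Call:
{"method": "apply_moves", "body": {"commands": [[0,0,-1,0],[0,0,-1,0],[0,0,-1,0],[0,0,-1,0],[0,0,-1,0.044]]}}

```text
clock: 55.42
eef_pos: [0.4494, -0.3983, 0.2313]
tool_rot: [-0.035, 0.999, 0.002, 0.001]
ft_force: [0.4, -0.8, -1.8]
grip_width: 0.0373
grasp_force: 61.3
```

Call:
{"method": "apply_moves", "body": {"commands": [[-0.068,0.99,0,0],[-0.068,0.99,0,0],[-0.068,0.99,0,0],[-0.068,0.99,0,0],[-0.068,0.99,0,0]]}}

```text
clock: 55.83
eef_pos: [0.4489, -0.2984, 0.2306]
tool_rot: [-0.036, 0.999, 0.002, 0.001]
ft_force: [0.0, 0.3, -1.9]
grip_width: 0.0367
grasp_force: 61.3
```

Call:
{"method": "apply_moves", "body": {"commands": [[-0.068,0.99,0,0],[-0.068,0.99,0,0],[-0.068,0.99,0,0],[-0.068,0.99,0,0],[-0.068,0.99,0,0]]}}

```text
clock: 56.25
eef_pos: [0.4486, -0.1992, 0.2309]
tool_rot: [-0.036, 0.999, 0.001, 0.001]
ft_force: [-0.1, 0.1, -2.2]
grip_width: 0.0373
grasp_force: 61.3
```

Call:
{"method": "apply_moves", "body": {"commands": [[-0.068,0.99,0,0],[-0.068,0.99,0,0],[-0.068,0.99,0,0],[-0.068,0.99,0,0],[-0.068,0.99,0,0]]}}

```text
clock: 56.67
eef_pos: [0.4483, -0.1002, 0.2312]
tool_rot: [-0.036, 0.999, 0.001, 0.001]
ft_force: [0.6, -0.7, -2.7]
grip_width: 0.0371
grasp_force: 61.3
```

Call:
{"method": "apply_moves", "body": {"commands": [[-0.068,0.99,0,0],[-0.068,0.99,0,0],[-0.068,0.99,0,0],[-0.068,0.99,0,0],[-0.068,0.99,0,0]]}}

```text
clock: 57.08
eef_pos: [0.4479, -0.0011, 0.2314]
tool_rot: [-0.036, 0.999, 0.001, 0.001]
ft_force: [0.1, 0.2, -1.3]
grip_width: 0.0368
grasp_force: 61.3
```

Call:
{"method": "apply_moves", "body": {"commands": [[0,0,1,0],[0,0,1,0],[0,0,1,0],[0,0,1,0],[0,0,0,0]]}}

```text
clock: 57.5
eef_pos: [0.4454, -0.0018, 0.1479]
tool_rot: [-0.036, 0.999, 0.001, -0.003]
ft_force: [-1.5, -0.3, -1.8]
grip_width: 0.0371
grasp_force: 61.2
```

Run:
```python
from h import *
cam('wrist','w20');cam('scene','s20');go(.4498,-.0022,.1101,-175.9)
def rows(n):
    h=cv2.cvtColor(cv2.imread(f'pics/{n}.png'),cv2.COLOR_BGR2HSV);y=cv2.inRange(h,(20,120,90),(35,255,255))[:,200:430]
    rr=[(r,(np.flatnonzero(y[r]).min()+np.flatnonzero(y[r]).max())/2+200) for r in range(0,480) if y[r].sum()>255*15 and r<330]
    print(n,rr[0],rr[len(rr)//2],rr[-1])
rows('w19');rows('w20')
```

```text
t 57.6 p [ 0.4481 -0.0019  0.1514] yaw -175.9 tilt [0.     0.0017] j [-0.01  0.21 -0.31  1.05  0.   -0.08] F [-0.5 -0.4 -1.5] w 0.037 g 61.2
shift units [-0.085 -0.024  2.065] roll -0.0 rows>= 2.1
w19 (93, np.float64(315.0)) (174, np.float64(314.5)) (254, np.float64(314.5))
w20 (93, np.float64(315.0)) (174, np.float64(315.0)) (254, np.float64(314.5))
```

Call:
{"method": "apply_moves", "body": {"commands": [[-0.08,-0.02,0.5,0],[0,0,0.5,0],[0,0,0.5,0],[0,0,0.4,0],[0,0,0.13,0]]}}

```text
clock: 58.02
eef_pos: [0.451, -0.0022, 0.1114]
tool_rot: [-0.036, 0.999, 0.001, 0.002]
ft_force: [0.2, 0.5, -1.0]
grip_width: 0.0367
grasp_force: 61.3
```

Call:
{"method": "apply_moves", "body": {"commands": [[0,0,0,0],[0,0,0,0],[0,0,0,0],[0,0,0,0],[0,0,0,0]]}}

```text
clock: 58.43
eef_pos: [0.4514, -0.0021, 0.1119]
tool_rot: [-0.036, 0.999, 0.001, 0.002]
ft_force: [-0.0, 0.1, -1.5]
grip_width: 0.037
grasp_force: 61.3
```

Run:
```python
from h import *
cam('wrist','w21');S=cam('scene','s21');o,R=st();p=o['eef_pos'];T=cam('top','t21')
lens=p+R@np.array([-.082,0,.0101]);d=-R[:,0];dot=np.array([.6313,.0108,.1]);n=np.array([-np.cos(np.radians(4.1)),-np.sin(np.radians(4.1)),1])/2**.5
k=((dot-lens)@n)/(d@n);print('lens',lens,'range',k,'miss',lens+k*d-dot)
a=S['image'][200:320,240:400];b=T['image'][170:290,300:440];w=cv2.imread('pics/w21.png')
cv2.imwrite('pics/c21.png',np.hstack([cv2.resize(a,(400,300),interpolation=cv2.INTER_CUBIC),cv2.resize(b,(350,300),interpolation=cv2.INTER_CUBIC)]))
```

```text
t 58.53 p [ 0.4512 -0.0021  0.1117] yaw -175.9 tilt [0.0039 0.0018] j [-0.01  0.26 -0.36  0.94  0.   -0.08] F [-0.1  0.2 -1.3] w 0.0371 g 61.3
lens [0.53299472 0.00373703 0.10194289] range 0.10090939707110899 miss [0.00234514 0.0001506  0.0023499 ]
```

View pics/c21.png

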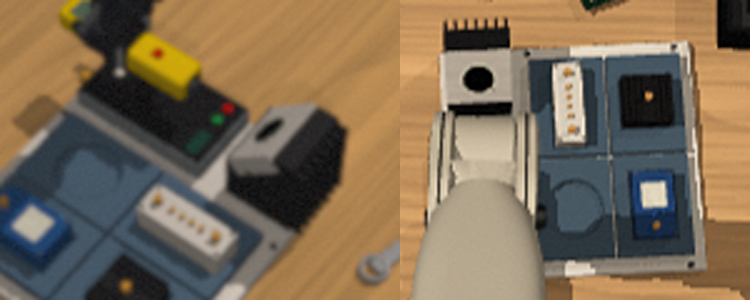

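The picture shows the thermometer level over the console, with its red-button end (158,55) facing the dot (270,130). All modules are still seated. I'll lower it 2 mm and hold.

Call:
{"method": "apply_moves", "body": {"commands": [[0,0,0.05,0],[0,0,0.05,0],[0,0,0,0],[0,0,0,0],[0,0,0,0]]}}

```text
clock: 59.0
eef_pos: [0.4509, -0.0021, 0.1094]
tool_rot: [-0.036, 0.999, 0.001, 0.002]
ft_force: [-0.3, 0.2, -0.7]
grip_width: 0.0371
grasp_force: 61.3
```

Call:
{"method": "apply_moves", "body": {"commands": [[0,0,0,0],[0,0,0,0],[0,0,0,0],[0,0,0,0],[0,0,0,0]]}}

```text
clock: 59.42
eef_pos: [0.451, -0.0021, 0.1094]
tool_rot: [-0.036, 0.999, 0.001, 0.002]
ft_force: [0.2, -0.2, -2.0]
grip_width: 0.0371
grasp_force: 61.3
```

Call:
{"method": "apply_moves", "body": {"commands": [[0,0,0,0],[0,0,0,0],[0,0,0,0],[0,0,0,0],[0,0,0,0]]}}

```text
clock: 59.83
eef_pos: [0.451, -0.0021, 0.1094]
tool_rot: [-0.036, 0.999, 0.001, 0.002]
ft_force: [0.8, -0.6, -1.2]
grip_width: 0.0369
grasp_force: 61.3
```

Call:
{"method": "apply_moves", "body": {"commands": [[0,0,0,0],[0,0,0,0],[0,0,0,0],[0,0,0,0],[0,0,0,0]]}}

```text
clock: 60.25
eef_pos: [0.451, -0.0021, 0.1094]
tool_rot: [-0.036, 0.999, 0.001, 0.002]
ft_force: [0.6, -0.5, -1.7]
grip_width: 0.0372
grasp_force: 61.3
```

Call:
{"method": "apply_moves", "body": {"commands": [[0,0,0,0],[0,0,0,0],[0,0,0,0],[0,0,0,0],[0,0,0,0]]}}

```text
clock: 60.67
eef_pos: [0.451, -0.0021, 0.1094]
tool_rot: [-0.036, 0.999, 0.001, 0.002]
ft_force: [0.4, -0.2, -1.8]
grip_width: 0.0372
grasp_force: 61.3
```

Call:
{"method": "apply_moves", "body": {"commands": [[0,0,0,0],[0,0,0,0],[0,0,0,0],[0,0,0,0],[0,0,0,0]]}}

```text
clock: 61.08
eef_pos: [0.451, -0.0021, 0.1094]
tool_rot: [-0.036, 0.999, 0.001, 0.002]
ft_force: [-0.5, 0.5, -1.8]
grip_width: 0.0368
grasp_force: 61.3
```

Call:
{"method": "apply_moves", "body": {"commands": [[0,0,0,0],[0,0,0,0],[0,0,0,0],[0,0,0,0],[0,0,0,0]]}}

```text
clock: 61.5
eef_pos: [0.451, -0.0021, 0.1094]
tool_rot: [-0.036, 0.999, 0.001, 0.002]
ft_force: [-0.3, -0.4, -1.5]
grip_width: 0.037
grasp_force: 61.3
```

Call:
{"method": "apply_moves", "body": {"commands": [[0,0,0,0],[0,0,0,0],[0,0,0,0],[0,0,0,0],[0,0,0,0]]}}

```text
clock: 61.92
eef_pos: [0.451, -0.0021, 0.1094]
tool_rot: [-0.036, 0.999, 0.001, 0.002]
ft_force: [-0.0, -0.3, -1.8]
grip_width: 0.0369
grasp_force: 61.3
```

Run:
```python
from h import *
cam('wrist','w22');go(.4512,-.3991,.25,-175.9)
def rows(n):
    h=cv2.cvtColor(cv2.imread(f'pics/{n}.png'),cv2.COLOR_BGR2HSV);y=cv2.inRange(h,(20,120,90),(35,255,255))[:,200:430]
    rr=[(r,(np.flatnonzero(y[r]).min()+np.flatnonzero(y[r]).max())/2+200) for r in range(0,480) if y[r].sum()>255*15 and r<330]
    print(n,rr[0],rr[len(rr)//2],rr[-1])
rows('w22')
```

```text
t 61.97 p [ 0.451  -0.0021  0.1095] yaw -175.9 tilt [0.0034 0.0018] j [-0.01  0.26 -0.37  0.94  0.   -0.08] F [-0.4 -0.7 -2.4] w 0.0369 g 61.3
shift units [  1.385 -19.787  -7.062] roll -0.0 rows>= 19.8
w22 (93, np.float64(314.5)) (174, np.float64(314.0)) (254, np.float64(315.0))
```

Held steady for about 3 s with no slip. Now I'll return the thermometer to its cradle.

Call:
{"method": "apply_moves", "body": {"commands": [[0,0,-0.5,0],[0,0,-1,0],[0,0,-1,0],[0,0,-1,0],[0,0,-1,0]]}}

```text
clock: 62.38
eef_pos: [0.4504, -0.0023, 0.2003]
tool_rot: [-0.036, 0.999, 0.001, 0.002]
ft_force: [1.2, -0.1, -1.4]
grip_width: 0.0369
grasp_force: 61.3
```

Call:
{"method": "apply_moves", "body": {"commands": [[0,0,-1,0],[0,0,-1,0],[0.069,-0.99,0,0],[0.069,-0.99,0,0],[0.069,-0.99,0,0]]}}

```text
clock: 62.8
eef_pos: [0.4509, -0.0624, 0.2399]
tool_rot: [-0.036, 0.999, 0.001, 0.002]
ft_force: [-0.3, 0.0, -2.5]
grip_width: 0.037
grasp_force: 61.4
```

Call:
{"method": "apply_moves", "body": {"commands": [[0.069,-0.99,0,0],[0.069,-0.99,0,0],[0.069,-0.99,0,0],[0.069,-0.99,0,0],[0.069,-0.99,0,0]]}}

```text
clock: 63.22
eef_pos: [0.4507, -0.1621, 0.2391]
tool_rot: [-0.036, 0.999, 0.001, 0.002]
ft_force: [0.4, 0.4, -1.9]
grip_width: 0.0373
grasp_force: 61.4
```

Call:
{"method": "apply_moves", "body": {"commands": [[0.069,-0.99,0,0],[0.069,-0.99,0,0],[0.069,-0.99,0,0],[0.069,-0.99,0,0],[0.069,-0.99,0,0]]}}

```text
clock: 63.63
eef_pos: [0.4509, -0.2613, 0.2388]
tool_rot: [-0.036, 0.999, 0.001, 0.002]
ft_force: [1.1, 0.5, -1.4]
grip_width: 0.0371
grasp_force: 61.4
```

Call:
{"method": "apply_moves", "body": {"commands": [[0.069,-0.99,0,0],[0.069,-0.99,0,0],[0.069,-0.99,0,0],[0.069,-0.99,0,0],[0.069,-0.99,0,0]]}}

```text
clock: 64.05
eef_pos: [0.4511, -0.3605, 0.2385]
tool_rot: [-0.036, 0.999, 0.001, 0.002]
ft_force: [0.5, -0.6, -2.4]
grip_width: 0.0368
grasp_force: 61.4
```

Call:
{"method": "apply_moves", "body": {"commands": [[0.069,-0.99,0,0],[0.069,-0.99,0,0],[0,0,0,-0.044],[0,0,0,0],[0,0,0,0]]}}

```text
clock: 64.47
eef_pos: [0.4511, -0.3992, 0.2382]
tool_rot: [-0.058, 0.998, 0.001, 0.001]
ft_force: [-0.1, 0.5, -0.8]
grip_width: 0.0371
grasp_force: 61.3
```

Call:
{"method": "apply_moves", "body": {"commands": [[0,0,1,0],[0,0,1,0],[0,0,1,0],[0,0,1,0],[0,0,1,0]]}}

```text
clock: 64.88
eef_pos: [0.4518, -0.3982, 0.1381]
tool_rot: [-0.059, 0.998, 0.001, 0.002]
ft_force: [0.4, -0.6, -0.9]
grip_width: 0.0369
grasp_force: 61.4
```

Call:
{"method": "apply_moves", "body": {"commands": [[0,0,1,0],[0,0,0.5,0],[0,0,0,0],[0,0,0,0],[0,0,0,0]]}}

```text
clock: 65.3
eef_pos: [0.4526, -0.3995, 0.1102]
tool_rot: [-0.059, 0.998, -0.0, 0.003]
ft_force: [0.5, 0.2, -1.0]
grip_width: 0.037
grasp_force: 61.3
```

Run:
```python
from h import *
cam('wrist','w23');go(.4512,-.3991,.0541,-173.26)
def rows(n):
    h=cv2.cvtColor(cv2.imread(f'pics/{n}.png'),cv2.COLOR_BGR2HSV);y=cv2.inRange(h,(20,120,90),(35,255,255))[:,200:430]
    rr=[(r,(np.flatnonzero(y[r]).min()+np.flatnonzero(y[r]).max())/2+200) for r in range(0,480) if y[r].sum()>255*15 and r<330]
    print(n,rr[0],rr[len(rr)//2],rr[-1])
rows('w23')
```

```text
t 65.35 p [ 0.4528 -0.3997  0.1105] yaw -173.26 tilt [ 0.0058 -0.0003] j [-0.72  0.53  0.06  1.09  0.   -0.84] F [ 0.   0.4 -0.8] w 0.0373 g 61.3
shift units [0.091 0.043 2.82 ] roll 0.0 rows>= 2.8
w23 (93, np.float64(315.5)) (174, np.float64(314.5)) (254, np.float64(314.5))
```

Call:
{"method": "apply_moves", "body": {"commands": [[0.06,0.03,0.5,0],[0,0,0.5,0],[0,0,0.5,0],[0,0,0.5,0],[0,0,0.3,0]]}}

```text
clock: 65.77
eef_pos: [0.4497, -0.3977, 0.0604]
tool_rot: [-0.059, 0.998, 0.002, 0.001]
ft_force: [-0.5, 0.2, -1.5]
grip_width: 0.037
grasp_force: 61.3
```

Call:
{"method": "apply_moves", "body": {"commands": [[0,0,0.2,0],[0,0,0.15,0],[0,0,0,0],[0,0,0,0],[0,0,0,0]]}}

```text
clock: 66.18
eef_pos: [0.451, -0.3988, 0.0562]
tool_rot: [-0.059, 0.998, 0.0, 0.002]
ft_force: [0.1, -0.6, -1.1]
grip_width: 0.0371
grasp_force: 61.3
```

Run:
```python
from h import *
go(.4512,-.3991,.0541,-173.26)
```

```text
t 66.18 p [ 0.451  -0.3988  0.0562] yaw -173.26 tilt [0.0041 0.0011] j [-0.73  0.59 -0.01  0.97  0.   -0.84] F [ 0.1 -0.6 -1.1] w 0.0371 g 61.3
shift units [-0.005 -0.016  0.105] roll 0.0 rows>= 0.1
```

Call:
{"method": "apply_moves", "body": {"commands": [[0,0,0.05,0],[0,0,0.05,0],[0,0,0.02,0],[0,0,0,0],[0,0,0,0]]}}

```text
clock: 66.6
eef_pos: [0.4511, -0.3989, 0.0541]
tool_rot: [-0.059, 0.998, 0.0, 0.002]
ft_force: [-1.0, 0.7, 4.1]
grip_width: 0.0368
grasp_force: 61.9
```

Call:
{"method": "apply_moves", "body": {"commands": [[0,0,0,0],[0,0,0,0],[0,0,0,0],[0,0,0,0],[0,0,0,0]], "claw": 0}}

```text
clock: 67.02
eef_pos: [0.4506, -0.3985, 0.0531]
tool_rot: [-0.059, 0.998, 0.001, 0.002]
ft_force: [-0.1, 0.3, 0.2]
grip_width: 0.0853
grasp_force: 0.0
```

Call:
{"method": "apply_moves", "body": {"commands": [[0,0,0,0],[0,0,-0.5,0],[0,0,-1,0],[0,0,-1,0],[0,0,-1,0]]}}

```text
clock: 67.43
eef_pos: [0.4504, -0.3986, 0.1246]
tool_rot: [-0.059, 0.998, 0.001, 0.002]
ft_force: [0.3, -0.4, -0.6]
grip_width: 0.0855
grasp_force: 0.0
```

Call:
{"method": "apply_moves", "body": {"commands": [[0,0,-1,0],[0,0,-1,0],[0,0,-1,0],[0,0,-1,0],[0,0,-1,0]]}}

```text
clock: 67.85
eef_pos: [0.45, -0.3988, 0.2253]
tool_rot: [-0.059, 0.998, 0.001, 0.002]
ft_force: [1.0, -0.2, 0.1]
grip_width: 0.0853
grasp_force: 0.0
```

Call:
{"method": "apply_moves", "body": {"commands": [[0,0,-1,0],[0,0,-0.4,0],[0,0,0,0],[0,0,0,0],[0,0,0,0]]}}

```text
clock: 68.27
eef_pos: [0.4495, -0.3984, 0.2499]
tool_rot: [-0.059, 0.998, 0.002, 0.001]
ft_force: [-0.7, -0.1, -0.0]
grip_width: 0.0854
grasp_force: 0.0
```

Run:
```python
from h import *
cam('wrist','w24')
W=load('w24');im=cv2.imread('pics/w24.png');h=cv2.cvtColor(im,cv2.COLOR_BGR2HSV)
y=cv2.inRange(h,(20,120,90),(35,255,255))[:, 270:360]
for r in range(115,320,12):
    x=np.flatnonzero(y[r]); print(r,(x.min()+270,x.max()+270) if len(x) else None,end=' ')
red=cv2.inRange(h,(0,150,100),(8,255,255))|cv2.inRange(h,(172,150,100),(180,255,255));red[:, :280]=0;red[:,350:]=0
p=np.argwhere(red).mean(0)[::-1];print('red',p,at(W,*p,.0585),'before .4913 -.394')
# pixel check against w17
go(.4772,-.0004,None,125.4)
```

```text
115 None 127 (np.int64(290), np.int64(336)) 139 (np.int64(291), np.int64(335)) 151 (np.int64(291), np.int64(335)) 163 (np.int64(291), np.int64(335)) 175 (np.int64(292), np.int64(335)) 187 None 199 None 211 None 223 None 235 (np.int64(293), np.int64(334)) 247 (np.int64(293), np.int64(334)) 259 (np.int64(293), np.int64(334)) 271 (np.int64(293), np.int64(334)) 283 (np.int64(293), np.int64(334)) 295 (np.int64(294), np.int64(333)) 307 None 319 None red [313.42477876 258.13274336] [ 0.4913 -0.3941  0.0585] before .4913 -.394
t 68.32 p [ 0.4494 -0.3983  0.2496] yaw -173.26 tilt [0.0011 0.0038] j [-0.73  0.45  0.29  1.42  0.   -0.84] F [-0.7  0.4 -0.2] w 0.0854 g 0.0
shift units [-3.714 19.597  0.077] roll 1.022 rows>= 19.6
```

The thermometer is back in its cradle to within 0.1 mm. Now the switch.

Call:
{"method": "apply_moves", "body": {"commands": [[-0.186,0.98,0,0],[-0.186,0.98,0,0],[-0.186,0.98,0,0],[-0.186,0.98,0,0],[-0.186,0.98,0,0]]}}

```text
clock: 68.73
eef_pos: [0.4563, -0.2981, 0.2499]
tool_rot: [-0.059, 0.998, 0.002, 0.001]
ft_force: [-0.0, 1.1, -0.3]
grip_width: 0.0855
grasp_force: 0.0
```

Call:
{"method": "apply_moves", "body": {"commands": [[-0.186,0.98,0,0],[-0.186,0.98,0,0],[-0.186,0.98,0,0],[-0.186,0.98,0,0],[-0.186,0.98,0,0]]}}

```text
clock: 69.15
eef_pos: [0.4632, -0.1986, 0.2503]
tool_rot: [-0.059, 0.998, 0.001, 0.0]
ft_force: [-0.1, 0.1, -0.5]
grip_width: 0.0851
grasp_force: 0.0
```

Call:
{"method": "apply_moves", "body": {"commands": [[-0.186,0.98,0,0],[-0.186,0.98,0,0],[-0.186,0.98,0,0],[-0.186,0.98,0,0],[-0.186,0.98,0,0]]}}

```text
clock: 69.57
eef_pos: [0.4702, -0.0993, 0.2505]
tool_rot: [-0.059, 0.998, 0.001, 0.0]
ft_force: [-0.3, 0.4, -0.4]
grip_width: 0.0856
grasp_force: 0.0
```

Call:
{"method": "apply_moves", "body": {"commands": [[-0.186,0.98,0,0],[-0.186,0.98,0,0],[-0.186,0.98,0,0],[-0.186,0.98,0,0],[-0.186,0.98,0,0]]}}

```text
clock: 69.98
eef_pos: [0.4771, 0.0001, 0.2508]
tool_rot: [-0.059, 0.998, 0.001, 0.0]
ft_force: [0.6, -0.3, -0.2]
grip_width: 0.0854
grasp_force: 0.0
```

Call:
{"method": "apply_moves", "body": {"commands": [[0,0,0,0.105],[0,0,0,0.105],[0,0,0,0.105],[0,0,0,0.105],[0,0,0,0.105]]}}

```text
clock: 70.4
eef_pos: [0.4771, -0.0007, 0.2507]
tool_rot: [0.217, 0.976, 0.001, 0.0]
ft_force: [-0.0, 0.6, 0.0]
grip_width: 0.085
grasp_force: 0.0
```

Call:
{"method": "apply_moves", "body": {"commands": [[0,0,0,0.105],[0,0,0,0.105],[0,0,0,0.105],[0,0,0,0.105],[0,0,0,0.105]]}}

```text
clock: 70.82
eef_pos: [0.4771, -0.0008, 0.2507]
tool_rot: [0.474, 0.881, 0.001, -0.0]
ft_force: [-0.3, 0.2, -0.4]
grip_width: 0.0849
grasp_force: 0.0
```

Call:
{"method": "apply_moves", "body": {"commands": [[0,0,1,0],[0,0,1,0],[0,0,1,0],[0,0,1,0],[0,0,1,0]]}}

```text
clock: 71.23
eef_pos: [0.4771, -0.0007, 0.15]
tool_rot: [0.471, 0.882, 0.001, -0.0]
ft_force: [0.1, -0.4, -0.6]
grip_width: 0.0854
grasp_force: 0.0
```

Call:
{"method": "apply_moves", "body": {"commands": [[0,0,1,0],[0,0,1,0],[0,0,0,0],[0,0,0,0],[0,0,0,0]]}}

```text
clock: 71.65
eef_pos: [0.4785, -0.0006, 0.1124]
tool_rot: [0.471, 0.882, 0.002, 0.001]
ft_force: [-0.0, -0.0, -0.2]
grip_width: 0.0855
grasp_force: 0.0
```

Run:
```python
from h import *
go(.4770,-.0006,.0750,123.9)
```

```text
t 71.65 p [ 0.4785 -0.0006  0.1124] yaw 123.74 tilt [0.0032 0.0018] j [-0.    0.31 -0.29  0.97  0.    0.98] F [-0.  -0.  -0.2] w 0.0855 g 0.0
shift units [ 0.043 -0.07   1.871] roll -0.003 rows>= 1.9
```

Call:
{"method": "apply_moves", "body": {"commands": [[0.03,-0.05,0.5,0],[0,0,0.5,0],[0,0,0.5,0],[0,0,0.37,0],[0,0,0,0]]}}

```text
clock: 72.07
eef_pos: [0.4771, -0.0006, 0.0745]
tool_rot: [0.471, 0.882, 0.001, 0.001]
ft_force: [-0.6, -0.3, 0.5]
grip_width: 0.0854
grasp_force: 0.0
```

Call:
{"method": "apply_moves", "body": {"commands": [[0,0,0,0],[0,0,0,0],[0,0,0,0],[0,0,0,0],[0,0,0,0]]}}

```text
clock: 72.48
eef_pos: [0.4777, -0.0006, 0.0752]
tool_rot: [0.471, 0.882, 0.002, 0.001]
ft_force: [0.3, -0.3, 0.6]
grip_width: 0.0857
grasp_force: 0.0
```

Call:
{"method": "apply_moves", "body": {"commands": [[0,0,0,0],[0,0,0,0],[0,0,0,0],[0,0,0,0],[0,0,0,0]], "claw": 1}}

```text
clock: 72.9
eef_pos: [0.4773, -0.0006, 0.0747]
tool_rot: [0.471, 0.882, 0.002, 0.001]
ft_force: [0.5, -0.0, 0.2]
grip_width: 0.0252
grasp_force: 0.0
```

Call:
{"method": "apply_moves", "body": {"commands": [[0,0,0,0],[0,0,0,0],[0,0,0,0],[0,0,0,0],[0,0,0,0]]}}

```text
clock: 73.32
eef_pos: [0.4775, -0.0005, 0.0749]
tool_rot: [0.471, 0.882, 0.002, 0.001]
ft_force: [0.8, -0.0, 3.0]
grip_width: 0.0127
grasp_force: 59.6
```

Gripped. Turning back counter-clockwise by about 58.5°.

Call:
{"method": "apply_moves", "body": {"commands": [[0,0,0,-0.1],[0,0,0,-0.1],[0,0,0,-0.1],[0,0,0,-0.1],[0,0,0,-0.1]]}}

```text
clock: 73.73
eef_pos: [0.4775, -0.0005, 0.0749]
tool_rot: [0.225, 0.974, 0.001, 0.002]
ft_force: [-0.8, 1.0, 2.2]
grip_width: 0.0125
grasp_force: 59.6
```

Call:
{"method": "apply_moves", "body": {"commands": [[0,0,0,-0.1],[0,0,0,-0.1],[0,0,0,-0.1],[0,0,0,-0.1],[0,0,0,-0.08]]}}

```text
clock: 74.15
eef_pos: [0.4775, -0.0005, 0.0749]
tool_rot: [-0.025, 1.0, 0.001, 0.002]
ft_force: [-0.5, 1.0, 2.1]
grip_width: 0.0127
grasp_force: 59.6
```

Call:
{"method": "apply_moves", "body": {"commands": [[0,0,0,0],[0,0,0,0],[0,0,0,0],[0,0,0,0],[0,0,0,0]]}}

```text
clock: 74.57
eef_pos: [0.4775, -0.0005, 0.0749]
tool_rot: [-0.022, 1.0, 0.001, 0.002]
ft_force: [-0.2, 2.0, 4.2]
grip_width: 0.0127
grasp_force: 59.9
```

Call:
{"method": "apply_moves", "body": {"commands": [[0,0,0,0],[0,0,0,0],[0,0,0,0],[0,0,0,0],[0,0,0,0]], "claw": 0}}

```text
clock: 74.98
eef_pos: [0.4772, -0.0007, 0.0745]
tool_rot: [-0.022, 1.0, 0.001, 0.001]
ft_force: [0.3, -0.2, 0.3]
grip_width: 0.0725
grasp_force: 0.0
```

Call:
{"method": "apply_moves", "body": {"commands": [[0,0,0,0],[0,0,-0.5,0],[0,0,-1,0],[0,0,-1,0],[0,0,-1,0]]}}

```text
clock: 75.4
eef_pos: [0.4767, -0.0008, 0.1452]
tool_rot: [-0.022, 1.0, 0.001, 0.001]
ft_force: [0.2, 0.3, 0.7]
grip_width: 0.0855
grasp_force: 0.0
```

Call:
{"method": "apply_moves", "body": {"commands": [[0,0,-1,0],[0,0,-1,0],[0,0,-1,0],[0,0,-1,0],[0,0,-1,0]]}}

```text
clock: 75.82
eef_pos: [0.4765, -0.001, 0.2457]
tool_rot: [-0.022, 1.0, 0.001, 0.002]
ft_force: [0.2, 0.5, -0.7]
grip_width: 0.0855
grasp_force: 0.0
```

Call:
{"method": "apply_moves", "body": {"commands": [[0,0,0,0],[0,0,0,0],[0,0,0,0],[0,0,0,0],[0,0,0,0]]}}

```text
clock: 76.23
eef_pos: [0.476, -0.0009, 0.2434]
tool_rot: [-0.022, 1.0, 0.001, 0.0]
ft_force: [0.1, 0.4, 0.3]
grip_width: 0.0855
grasp_force: 0.0
```

Run:
```python
from h import *
cam('wrist','w30');st();W=load('w30')
im=cv2.imread('pics/w30.png').astype(int);yaw=np.radians(4.1)
for n,a in(('OFF',0),('RUN',1.05)):
    d=np.array([-np.cos(yaw-a),-np.sin(yaw-a)])
    for k in(.006,.013,.02): 
        u=proj(W,[.477+k*d[0],-.0003+k*d[1],.071]);x,y=u.astype(int);print(n,k,u,im[y-1:y+2,x-1:x+2].min(2).max())
s=cam('scene','s30')['image'].astype(int);s0=cv2.imread('pics/s15.png').astype(int)
d=(np.abs(s-s0).max(2)>60).astype(np.uint8);n,l,t,c=cv2.connectedComponentsWithStats(cv2.morphologyEx(d,cv2.MORPH_OPEN,np.ones((3,3))))
print([(t[i].tolist()) for i in range(1,n) if t[i,4]>20])
for nm,X in dict(filt=(.618,-.1,.052),osc=(.497,-.2056,.052),amp=(.6247,-.196,.052)).items(): print(nm,proj(load('s30'),X))
```

```text
t 76.28 p [ 0.4761 -0.0009  0.2435] yaw -177.46 tilt [0.0009 0.0017] j [-0.    0.2  -0.08  1.3   0.   -0.05] F [ 0.6  0.1 -0. ] w 0.0852 g 0.0
OFF 0.006 [315.1 211.5] 241
OFF 0.013 [314.9 203. ] 241
OFF 0.02 [314.7 194.4] 243
RUN 0.006 [321.6 215. ] 52
RUN 0.013 [329.  210.6] 50
RUN 0.02 [336.4 206.2] 52
[[150, 0, 84, 102, 4364], [219, 0, 93, 38, 1788], [273, 26, 30, 19, 372], [256, 43, 65, 158, 5095], [131, 87, 9, 8, 46], [213, 89, 29, 14, 163], [195, 91, 10, 13, 54], [210, 97, 39, 20, 456], [195, 108, 6, 5, 22], [199, 114, 83, 158, 5567], [14, 267, 62, 45, 1379], [17, 316, 33, 29, 689], [181, 328, 19, 16, 145], [199, 341, 9, 9, 41]]
filt [313.7 287.7]
osc [249.1 287.9]
amp [289.4 315.2]
```

```bash
python3 -c "
from h import *
print(bot.job_done())"
```

```text
the job is handed in; nothing more can be done
None
```

I handed in the job at about 76 s of the 210 s limit. I seated the filter, oscillator and amplifier, ran the rig and held the thermometer on the dot for about 3 s. I then laid it back in its cradle, lens the same way, and turned the switch back to OFF. I found no circulator on the bench, and I did not do a final picture check of the other bench items or a last look at the seated modules.

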